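# Close the fill cap of a cooling-loop reservoir

### The arm

A 6-joint arm with a two-finger parallel gripper is mounted at the origin on the work surface. World frame = base frame: x ahead of the robot, y to its left, z up, the work surface at z = 0. Lengths are in m, angles in degrees, forces in N, time in s.
With the tool pointing down it reaches from about 0.35 to 0.875 m from the base axis. Payload 4.2 kg.
Tool frame: the origin (TCP) lies at the very end of the fingers, on their centre line; the grasp point (between the pads) lies 19 mm behind it; z points along the fingers, x is the direction in which the jaws open and shut, and the axes are right-handed (so a half turn about z gives the same grasp; the last joint's range is limited). The gripper opens to 87 mm and grips with 3 to 60 N. Pads are 19 mm wide; open, the fingers measure 117 mm over their backs; the gripper's body (75 mm by 190 mm) begins 51 mm behind the grasp point.
Start: joints at [90.504, 22.042, 0.453, 0, -68.411, -14.817], TCP at [0.154, 0.606, 0.2] pointing down, gripper open.
Joint ranges: [-179.83, 179.83], [-69.29, 118.12], [-61.27, 80.66], [-181.25, 117.63], [-171.15, -9.14], [-177.46, 177.46]. Speed limits (degrees/s): [159.86, 159.86, 180, 180, 180, 180].

### API

Orientations are given as a 3x3 rotation matrix whose columns are the frame's x, y, z axes.
In Python, from station import r gives the robot as it stands.
- The arm moves only by the tool move_arm, never from a script. Its argument "series" is a list that holds one entry, the list of rows, each a list of 7 numbers: the shift along the tool's x, y, z in cm, then the turn, a rotation vector about the tool's x, y, z in degrees, then the opening, from -1 (shut) to 1 (fully open). In form: [[[dx, dy, dz, wx, wy, wz, fingers], ...]]. A call has 1 to 12 rows; each row shifts and turns the commanded pose from where the row before left it, along the tool's axes as they then stand; what a row does not reach is not made up. A row lasts 1/8 s, in which the tool goes at most 62.5 mm and 10.7 degrees, less where a joint would pass 70% of its speed; a pose out of reach is approached as far as the arm can. A call is refused whole if a number of a shift passes 6.25 or a number of a turn 10.7, either way. A call with a gripper value outside its range is refused whole. The fingers move at their own pace and stop on an object; the grip force is fixed at half the most. Time passes only in rows, so rows that do not move let the fingers close. It gives the time, the measured TCP pose, the force and the opening at its end, in the units of the state.
- r.sense(): the state, without advancing time (a new reading comes with each control period).
- r.capture(name): name is "scene" or "top" or "wrist"; returns a dict with "color" (420x560x3 uint8, blue, green, red), "fx", "fy", "cx", "cy" (pixels), "D" ([k1, k2, p1, p2, k3] as OpenCV has them; the pictures are not rectified), "rvec" (rotation vector, rad) and "tvec" (3), from world to camera coordinates, as OpenCV has them; the wrist camera has in their place "tool_from_camera" (4x4, takes a point from camera to tool coordinates, whose origin is the TCP and whose axes are the tool frame's). Camera axes: x right, y down, z forward; pixel columns grow to the right and rows downward; lengths in m; the calibration is good to about 2 mm. A picture is of the moment at which its call begins: read the wrist's pose just before it. There is no depth.
- r.finish_job(): hands the job in, once; it reports no verdict.
The state is a dict: "time_s": time; "joints": joint angles; "joint_velocities": joint speeds; "effort": joint torques, N m; "tcp_pos": TCP position; "ee_rot": TCP orientation; "wrist_force": force on the tool from outside, world axes, zero at the start; "moment": the same for the moment, N m; "gripper_width": opening from 0.0 (shut) to 1.0 (fully open).
Only numpy, scipy, OpenCV 4.12 (cv2) and the standard library are available. Lean on these libraries where they do the work, as an engineer would, in place of code of your own. Each camera call takes 0.05 s, during which the arm holds its last target.

### The job

The cooling-loop reservoir has been filled: swing its captive screw cap over onto the fill neck, and then screw the cap clockwise all the way home until it comes up snug. The unit only stands on its rubber feet, so be gentle enough not to shove it out of place; leave the bottle, tray and screwdriver alone, and finish with your hand off the cap.

Things in the scene. Friction and masses are not known exactly. Their poses are not given: they have to be found in the camera images.
- unit: Pump-and-reservoir unit, about 3.4 kg, loose on small feet (sideways pushes above 8 to 10 N slide it). Base plate 240 x 130 mm; pale tank with aluminium top plate 154 x 104 mm, top at height 85 mm; low pump cylinder, 60 mm wide, top at 66 mm. Origin: centre of the base's underside. x runs along the base from the tank end to the pump end, z up.
- neck (a point): Centre of the mouth of the fill neck, a short dark steel tube of 40 mm outer diameter standing on the tank's top plate; the mouth is at height 104 mm, 45 mm from the unit's origin towards -x of the unit.
- base_end (a point): Middle of the pump end of the base plate (120 mm from the unit's origin along the unit's x), at height 10 mm; shows whether the unit has shifted or turned.
- strap_hinge (a point): Centre of the hinge pin of the steel strap that carries the cap: on the unit's centre line, 62 mm from the neck axis on the pump side, 115.5 mm high; the cheeks beside it reach 121 mm. The pin lies along the unit's y. This frame turns with the strap: -x runs along the strap from pin to cap axis, z points to the cap's outer (winged) end; level strap: z up.
- strap (a joint): Strap angle, rad: 0 = level, cap over the neck (end stop); grows as the cap swings up and back over the pump; 1.57 upright, end stop 2.0. The pin is stiff (0.25 N m friction, about 4 N at the cap axis): the strap stays where left. Strap 5 mm thick, ending in a ring of 44 mm outer diameter round the cap's hub; its top is 2.5 mm above the pin when level.
- cap: Black screw cap held by the strap's ring; origin on the cap axis, 62 mm from the pin. Skirt of 56 mm diameter on the neck side, hub of 26 mm through the ring, wing bar across the outer end. Clockwise turning (seen from the wings) draws it 1.27 mm per rad towards the neck, 5.6 mm in all, to a hard stop. Light friction, 0.05 N m (about 2 N at a wing).
- cap_mid (a point): Centre of the cap's wing bar (72 mm long, 10 mm thick, 24 mm high), half-way up it, on the cap axis. Along z of the strap hinge's frame this point is 24.1 mm from the pin when the cap is fully unscrewed and 18.5 mm when home; the bar's outer face is 12 mm further out.
- wing_tip (a point): End of one of the bar's two like wings, 36 mm from the cap axis, half-way up the bar; with the bar's centre it gives the bar's direction. From the start the cap needs 3.4 to 4.4 rad of clockwise turning; the bearing at which it comes up snug differs every time and has to be felt.
- bottle: White plastic bottle beside the unit, 56 mm diameter, 130 mm tall; origin: centre of its underside. Bystander.
- tray: Grey open parts tray beside the unit, 100 x 70 x 28 mm; origin: centre of its underside. Bystander.
- driver: Screwdriver 170 mm long with black handle lying on the bench; origin: under its middle. Bystander.

How it is judged:
By the outcome, as a careful person would: the job done as asked, in the order asked, and still so for the second after the job is handed in, with the robot touching nothing.
It also fails if it takes over 67 s, if anything falls off the work surface, if the arm or the gripper's body presses on something with over 40 N, if the wrist force passes 120 N, or if a joint passes its speed limit or range.

## Working session

There is one attempt and no reset: what is moved stays moved. The work goes in short steps, Python scripts to look and compute and a tool call to move; the robot and the scene stay as the last step left them, time stands still between calls to the robot, and variables do not carry over. Pictures are saved under pics/ and viewed, and the job is handed in when it is done.

Besides the shell and the picture viewer there is one more tool, called after "Call:" as name(argument=value, ...) on one line, values as JSON. move_arm: Moves the arm, as the interface text tells. Its arguments: {"type":"object","properties":{"series":{"type":"array","items":{"type":"array","items":{"type":"array","items":{"type":"number"}}}}},"required":["series"]}

```bash
ls; mkdir -p pics
cat > h.py <<'E'
import numpy as np, cv2
from station import r
def grab(n,name):
    s=r.sense(); c=r.capture(n); cv2.imwrite(f'pics/{name}.png',c['color']); np.savez(f'pics/{name}.npz',tcp=s['tcp_pos'],R=s['ee_rot'],**c); return c
def ray(f,uv):
    d=np.load(f'pics/{f}.npz'); K=np.array([[d['fx'],0,d['cx']],[0,d['fy'],d['cy']],[0,0,1]],float)
    p=cv2.undistortPoints(np.array([[uv]],float),K,d['D']).ravel(); v=np.array([p[0],p[1],1.])
    if 'rvec' in d: R=cv2.Rodrigues(d['rvec'])[0]; o=-R.T@d['tvec'].ravel(); v=R.T@v
    else:
        T=d['tool_from_camera']; o=d['R']@T[:3,3]+d['tcp']; v=d['R']@T[:3,:3]@v
    return o,v/np.linalg.norm(v)
def plane(f,uv,z):
    o,v=ray(f,uv); return o+v*(z-o[2])/v[2]
def tri(*fu):
    A=np.zeros((3,3));b=np.zeros(3);L=[ray(*x) for x in fu]
    for o,v in L: P=np.eye(3)-np.outer(v,v);A+=P;b+=P@o
    x=np.linalg.solve(A,b); return x,[np.linalg.norm((np.eye(3)-np.outer(v,v))@(x-o)) for o,v in L]
def proj(f,X):
    d=np.load(f'pics/{f}.npz'); K=np.array([[d['fx'],0,d['cx']],[0,d['fy'],d['cy']],[0,0,1]],float)
    if 'rvec' in d: rv,tv=d['rvec'],d['tvec']
    else:
        T=d['tool_from_camera'];Rc=d['R']@T[:3,:3];o=d['R']@T[:3,3]+d['tcp'];rv=cv2.Rodrigues(Rc.T)[0];tv=-Rc.T@o
    return cv2.projectPoints(np.array(X,float).reshape(-1,3),rv,tv,K,d['D'])[0].reshape(-1,2)
E
python3 - <<'E'
from h import *
for n in ['scene','top','wrist']:
    grab(n,n+'0')
print(r.sense()); print({k:v for k,v in np.load('pics/wrist0.npz').items() if k!='color'})
E
```

```text
pics
{'time_s': 0.15, 'joints': array([ 9.05049341e+01,  2.20801939e+01,  3.97881711e-01, -2.12742856e-02,
       -6.84124272e+01, -1.48154997e+01]), 'joint_velocities': array([-0.04416759, -0.05367795,  0.25709337,  0.27228547,  0.04924671,
       -0.00500519]), 'effort': array([-6.96550751e-05, -3.91050410e+01,  1.87587261e+01,  4.22236919e+00,
        1.23589870e-02, -1.39259919e-04]), 'tcp_pos': array([0.15435981, 0.60512301, 0.1996146 ]), 'ee_rot': array([[-2.47310069e-01, -9.68936335e-01, -3.30676499e-04],
       [-9.68934923e-01,  2.47310273e-01, -1.65646766e-03],
       [ 1.68679140e-03, -8.92571228e-05, -9.99998573e-01]]), 'wrist_force': array([-0.61684415,  0.4983635 , -0.1377513 ]), 'moment': array([-0.00803847,  0.02745319, -0.06643494]), 'gripper_width': 0.9993325455867307}
{'tcp': array([0.15436625, 0.6050561 , 0.19946018]), 'R': array([[-2.47365035e-01, -9.68922293e-01, -3.59580554e-04],
       [-9.68920419e-01,  2.47365265e-01, -1.90953009e-03],
       [ 1.93913401e-03, -1.23946037e-04, -9.99998112e-01]]), 'fx': array(325.67625908), 'fy': array(325.67625908), 'cx': array(281.94881041), 'cy': array(211.55546949), 'D': array([0.00831302, 0.        , 0.        , 0.        , 0.        ]), 'tool_from_camera': array([[ 9.99999769e-01, -1.16894889e-04,  6.69945172e-04,
        -7.42273615e-04],
       [-5.55615683e-05,  9.67780103e-01,  2.51796879e-01,
        -6.85011286e-02],
       [-6.77793376e-04, -2.51796858e-01,  9.67779873e-01,
        -1.84738074e-01],
       [ 0.00000000e+00,  0.00000000e+00,  0.00000000e+00,
         1.00000000e+00]])}
```

View pics/scene0.png

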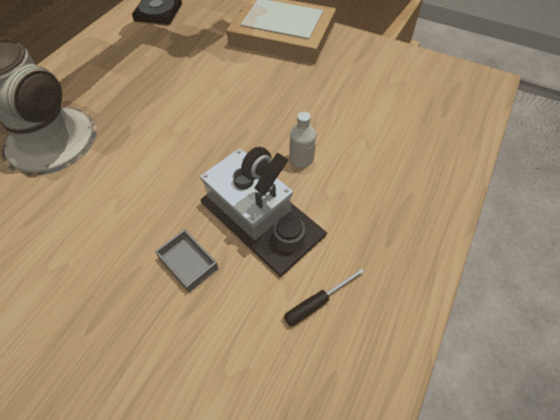

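View pics/top0.png

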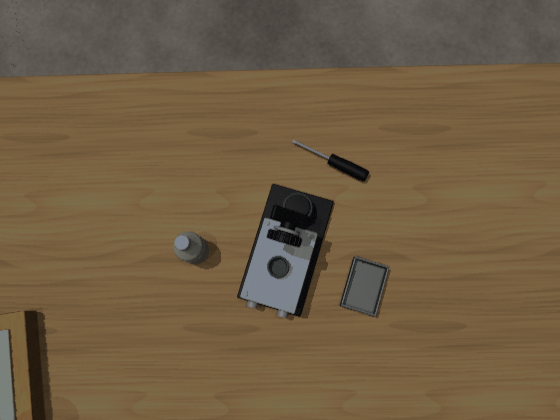

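View pics/wrist0.png

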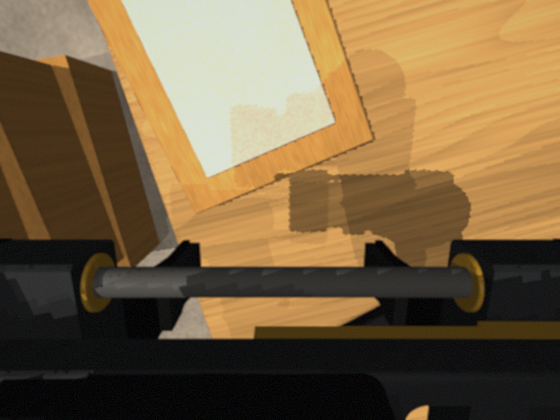

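The scene view has the unit near (265,210), with the strap nearly upright. The top view has it near (287,250), with the fill neck at (279,267), the bottle at (188,247), the tray at (365,286) and the driver at (330,160). The wrist camera is over the book box. Next I'll enlarge the crops.

Run:
```python
import cv2
a=cv2.imread('pics/top0.png')[175:325,230:345]; cv2.imwrite('pics/topc.png',cv2.resize(a,None,fx=4,fy=4,interpolation=3))
a=cv2.imread('pics/scene0.png')[130:280,190:340]; cv2.imwrite('pics/scenec.png',cv2.resize(a,None,fx=4,fy=4,interpolation=3))
from h import *
for f in ['top0','scene0']: print(ray(f,(280,210)))
for n,uv,z in [('neck',(279,267),.104),('end',(302,193),.01),('tip1',(274,216),.17),('bottle',(190,248),.06),('drv',(330,160),0.01),('tray',(365,286),0)]: print(n,plane('top0',uv,z).round(3))
```

```text
(array([0.44396928, 0.02645534, 0.99971674]), array([ 0.19072633,  0.02274285, -0.98137976]))
(array([ 0.80023591, -0.32030635,  0.69672636]), array([-0.2628517 ,  0.47544906, -0.83955773]))
neck [0.514 0.05  0.104]
end [0.671 0.004 0.01 ]
tip1 [0.595 0.056 0.17 ]
bottle [0.556 0.22  0.06 ]
drv [ 0.739 -0.054  0.01 ]
tray [ 0.482 -0.116  0.   ]
```

View pics/topc.png

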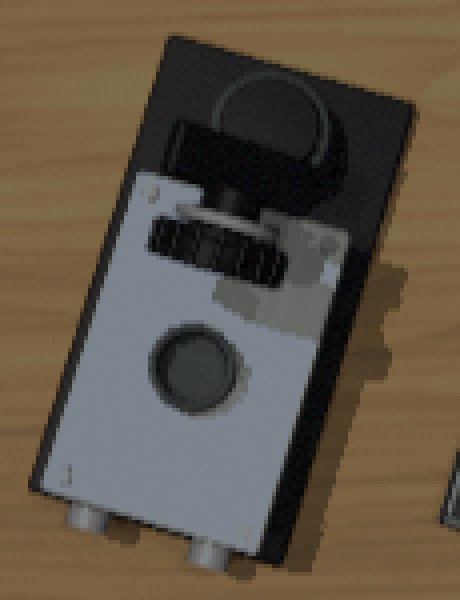

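View pics/scenec.png

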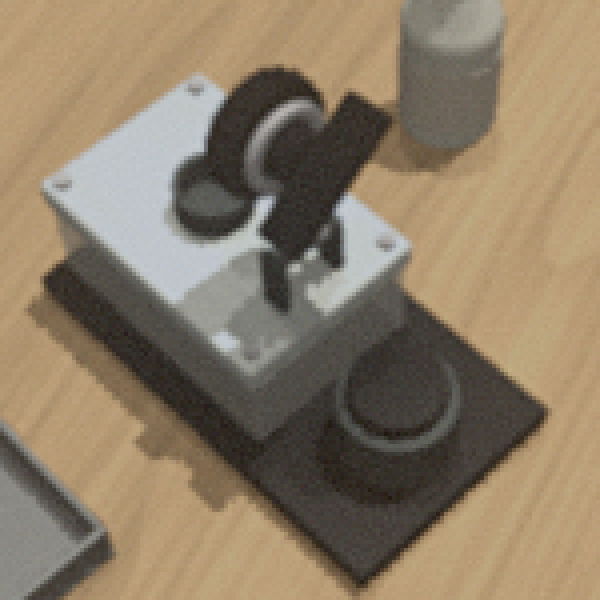

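Run:
```python
from h import *
T=lambda x,y:('top0',(230+x/4-.5,175+y/4-.5)); S=lambda x,y:('scene0',(190+x/4-.5,130+y/4-.5))
def p(n,a,b): x,e=tri(a,b); print(n,x.round(4),np.round(e,4)); return x
nk=p('neck',T(195,368),S(207,183))
c1=p('plate NW',T(170,37),S(548,410)); c2=p('plate NE',T(415,105),S(362,585)); c3=p('tankcornerleft',T(30,490),S(45,280))
p('bar top end far',T(172,120),S(355,95));
p('skirt top',T(222,235),S(270,75))
for z in (.01,.02): 
  for q in [(170,37),(415,105),(30,490),(283,565)]: print(z,plane(*T(*q),z).round(4), end='')
  print()
m=(c1+c2)/2; print(m, np.degrees(np.arctan2(*(m-nk)[1::-1])), np.linalg.norm((m-nk)[:2]))
```

```text
neck [0.5145 0.0511 0.1037] [0.0008 0.0008]
plate NW [0.6907 0.0649 0.011 ] [0.0002 0.0002]
plate NE [ 0.6531 -0.0586  0.0102] [0.0004 0.0004]
tankcornerleft [ 0.4314  0.0906 -0.036 ] [0.0602 0.0602]
bar top end far [0.6007 0.0522 0.2132] [0.0068 0.0068]
skirt top [0.5603 0.0384 0.2143] [0.0018 0.0018]
0.01 [0.6911 0.065  0.01  ]0.01 [ 0.6535 -0.0584  0.01  ]0.01 [0.464  0.1359 0.01  ]0.01 [0.4264 0.0127 0.01  ]
0.02 [0.6886 0.0646 0.02  ]0.02 [ 0.6513 -0.0575  0.02  ]0.02 [0.4638 0.1348 0.02  ]0.02 [0.4266 0.0128 0.02  ]
[0.67191878 0.00313595 0.01060919] -16.929929344816593 0.1645460451595572
```

Call:
move_arm(series=[[[0,0,-5,0,0,0,-1],[0,0,-5,0,0,0,-1],[0,0,-5,0,0,0,-1],[2,-2,0,0,0,0,-1],[4,-4.2,0,0,0,0,-1],[4,-4.2,0,0,0,0,-1],[4,-4.2,0,0,0,0,-1],[4,-4.2,0,0,0,0,-1],[4,-4.2,0,0,0,0,-1],[4,-4.2,0,0,0,0,-1],[4,-4.2,0,0,0,0,-1],[4,-4.2,0,0,0,0,-1]]])

```text
time_s: 1.65
tcp_pos: [0.4158, 0.1863, 0.3504]
ee_rot: [[-0.247, -0.969, 0.0], [-0.969, 0.247, 0.0], [-0.0, 0.0, -1.0]]
wrist_force: [0.6, 0.8, -0.1]
gripper_width: 0.003
```

Call:
move_arm(series=[[[4,-4.2,0,0,0,0,-1],[3.5,-4,0,0,0,0,-1],[2,-2.5,0,0,0,2.6,-1],[1.3,-1,0,0,0,0,-1],[0,0,0,0,0,0,-1]]])

```text
time_s: 2.28
tcp_pos: [0.5012, 0.0537, 0.3501]
ee_rot: [[-0.292, -0.956, -0.001], [-0.956, 0.292, -0.0], [0.0, 0.001, -1.0]]
wrist_force: [-0.4, 0.8, 0.7]
gripper_width: 0.006
```

Run:
```python
from h import *
s=r.sense();print(s['time_s'],s['joints'].round(1),s['tcp_pos'],s['ee_rot'].round(3)); grab('wrist','w1'); grab('scene','s1')
```

```text
2.275 [ 24.6   6.    0.   -0.  -84.1  48.4] [0.50119246 0.05372546 0.35011091] [[-0.292 -0.956 -0.001]
 [-0.956  0.292 -0.   ]
 [ 0.     0.001 -1.   ]]
```

View pics/w1.png

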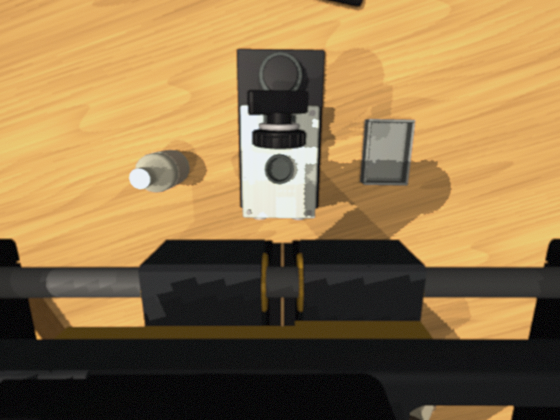

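Run:
```python
import cv2
a=cv2.imread('pics/w1.png')[40:225,200:360]; cv2.imwrite('pics/w1c.png',cv2.resize(cv2.convertScaleAbs(a,alpha=1.6),None,fx=3.2,fy=3.2,interpolation=3))
from h import *
print(proj('scene0',[0.5738,0.0330,0.1155])*4-[760,520], proj('w1',[[0.5738,0.0330,0.1155],[.5145,.051,.104]]))
# expected bar centre upright
ux=np.array([.9567,-.2912,0]);uy=np.array([.2912,.9567,0]);z=np.array([0,0,1])
c=np.array([.5738,.033,.1155])+.024*ux+.062*z
for a in (0,30,-30):
  d=np.cos(np.radians(a))*uy+np.sin(np.radians(a))*z
  P=[c+.036*d+.012*ux,c-.036*d+.012*ux]
  print(a,(proj('scene0',P)*4-[760,520]).round(0).tolist(),(proj('w1',P)).round(0).tolist())
```

```text
[[297.38085779 241.08402659]] [[281.14722179 120.76936095]
 [281.25320149 169.60344401]]
0 [[414.0, 153.0], [288.0, 254.0]] [[246.0, 83.0], [316.0, 83.0]]
30 [[406.0, 131.0], [299.0, 273.0]] [[249.0, 81.0], [310.0, 85.0]]
-30 [[405.0, 186.0], [295.0, 220.0]] [[252.0, 85.0], [313.0, 81.0]]
```

View pics/w1c.png

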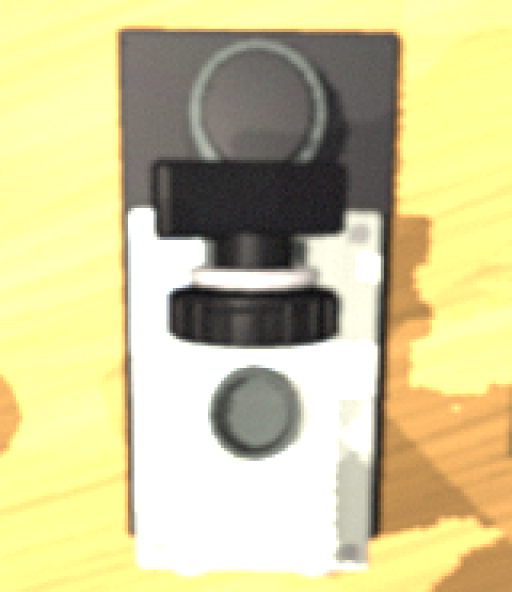

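Run:
```python
from h import *
ux=np.array([.9567,-.2912,0]);uy=np.array([.2912,.9567,0]);pin=np.array([.5738,.033,.1155])
S=lambda x,y:('scene0',(190+x/4-.5,130+y/4-.5)); W=lambda x,y:('w1',(200+x/3.2-.5,40+y/3.2-.5))
for n,w,s in [('mid',(250,161),(338,189)),('left',(152,160),(392,120)),('right',(347,163),(285,258)),('neck',(255,410),(207,187)),('innerleft',(156,232),(350,93))]:
    x,e=tri(W(*w),S(*s)); d=x-pin; print(n,x.round(4),np.round(e,4),'rel pin',(d@ux).round(4),(d@uy).round(4),d[2].round(4))
```

```text
mid [0.6012 0.0264 0.1794] [0.0023 0.0023] rel pin 0.0281 0.0017 0.0639
left [0.6094 0.0559 0.196 ] [0.0012 0.0012] rel pin 0.0274 0.0323 0.0805
right [ 0.5928 -0.0046  0.164 ] [0.002 0.002] rel pin 0.0292 -0.0304 0.0485
neck [0.5154 0.0518 0.1001] [0.0023 0.0023] rel pin -0.0614 0.001 -0.0154
innerleft [0.5884 0.0609 0.1966] [0.002 0.002] rel pin 0.0058 0.0309 0.0811
```

Call:
move_arm(series=[[[-0.2,-3,0,0,0,0,-1],[0,-5,0,0,0,0,-1],[0,-5,2,0,0,0,-1],[0,0,4,0,0,0,-1],[0,0,4,0,0,0,-1],[0,0,4,0,0,0,-1],[0,0,2.5,0,0,0,-1],[0,0,1.2,0,0,0,-1],[0,0,0,0,0,0,-1]]])

```text
time_s: 3.5
tcp_pos: [0.6261, 0.0192, 0.1733]
ee_rot: [[-0.29, -0.957, -0.001], [-0.957, 0.29, -0.0], [0.0, 0.001, -1.0]]
wrist_force: [0.2, 0.1, -0.1]
gripper_width: 0.005
```

```bash
cat > st.py <<'E'
from h import *
s=r.sense(); ux=np.array([.9567,-.2912,0]);uy=np.array([.2912,.9567,0]);pin=np.array([.5738,.033,.1155]); d=s['tcp_pos']-pin;f=s['wrist_force']
print(s['time_s'],'j',s['joints'].round(0),'rel pin mm',(np.array([d@ux,d@uy,d[2]])*1e3).round(1),'F ux,uy,z',np.round([f@ux,f@uy,f[2]],1),'M',s['moment'].round(2))
E
cat > pic.sh <<'E'
python3 - "$@" <<'P'
import sys
from h import *
n=sys.argv[1]; o=[]
for c,(y0,y1,x0,x1) in {'scene':(130,280,190,340),'wrist':(0,420,0,560)}.items():
    im=grab(c,c+n)['color'][y0:y1,x0:x1]; o.append(cv2.resize(im,(int(400*im.shape[1]/im.shape[0]) if c=='scene' else 400,400 if c=='scene' else 300)))
o[1]=cv2.copyMakeBorder(o[1],0,100,0,0,0); cv2.imwrite(f'pics/both{n}.png',np.hstack(o))
P
E
python3 st.py; bash pic.sh 2
```

```text
3.5 j [ 17.  23.  -2.   0. -65.  57.] rel pin mm [54.1  2.  57.8] F ux,uy,z [ 0.2  0.2 -0.1] M [-0.    0.03 -0.03]
```

View pics/both2.png

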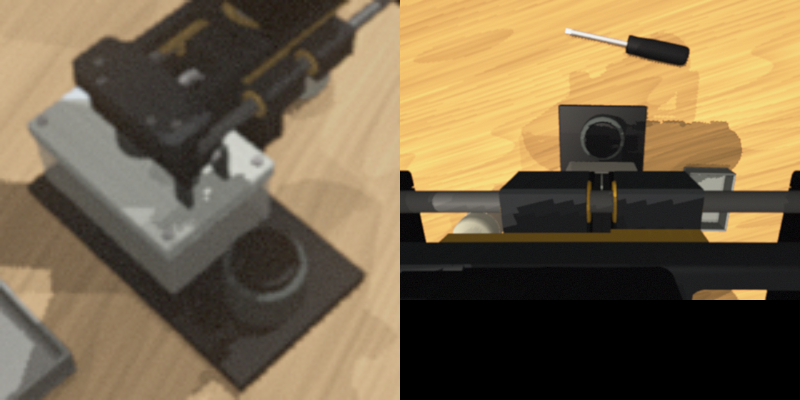

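The arm hides the cap in both views: the pump is at about (602,138) and the driver at (630,45). I'll creep in and go by force.

Call:
move_arm(series=[[[0,0.5,0,0,0,0,-1],[0,0.5,0,0,0,0,-1],[0,0.4,0,0,0,0,-1],[0,0.3,0,0,0,0,-1]]])

```text
time_s: 4.1
tcp_pos: [0.6098, 0.0234, 0.1737]
ee_rot: [[-0.291, -0.957, 0.0], [-0.957, 0.291, 0.0], [-0.0, -0.0, -1.0]]
wrist_force: [0.3, -0.2, 0.6]
gripper_width: 0.01
```

```bash
python3 st.py
```

```text
4.1 j [ 17.  22.  -4.   0. -64.  56.] rel pin mm [37.2  1.3 58.2] F ux,uy,z [ 0.3 -0.1  0.6] M [ 0.01 -0.03  0.01]
```

Call:
move_arm(series=[[[0,0.3,0,0,0,0,-1],[0,0.3,0,0,0,0,-1]]])

```text
time_s: 4.35
tcp_pos: [0.6041, 0.0251, 0.1734]
ee_rot: [[-0.291, -0.957, -0.0], [-0.957, 0.291, -0.0], [0.0, 0.0, -1.0]]
wrist_force: [0.2, -0.3, -0.2]
gripper_width: 0.004
```

Call:
move_arm(series=[[[0,0.3,0,0,0,0,-1],[0,0.3,0,0,0,0,-1]]])

```text
time_s: 4.6
tcp_pos: [0.5984, 0.0268, 0.1734]
ee_rot: [[-0.291, -0.957, -0.0], [-0.957, 0.291, -0.0], [0.0, 0.0, -1.0]]
wrist_force: [1.0, -0.3, 1.0]
gripper_width: 0.005
```

```bash
python3 st.py
```

```text
4.6 j [ 18.  21.  -6.   0. -64.  55.] rel pin mm [25.3  1.3 57.9] F ux,uy,z [ 1. -0.  1.] M [0.02 0.01 0.01]
```

Call:
move_arm(series=[[[0,0.3,0,0,0,0,-1],[0,0.3,0,0,0,0,-1]]])

```text
time_s: 4.85
tcp_pos: [0.5926, 0.0286, 0.1734]
ee_rot: [[-0.291, -0.957, -0.0], [-0.957, 0.291, -0.0], [0.0, -0.0, -1.0]]
wrist_force: [-0.1, -0.2, -0.3]
gripper_width: 0.005
```

```bash
python3 st.py; bash pic.sh 3
```

```text
4.85 j [ 18.  20.  -7.   0. -63.  55.] rel pin mm [19.3  1.3 57.9] F ux,uy,z [-0.  -0.2 -0.3] M [-0.02 -0.01  0.04]
```

View pics/both3.png

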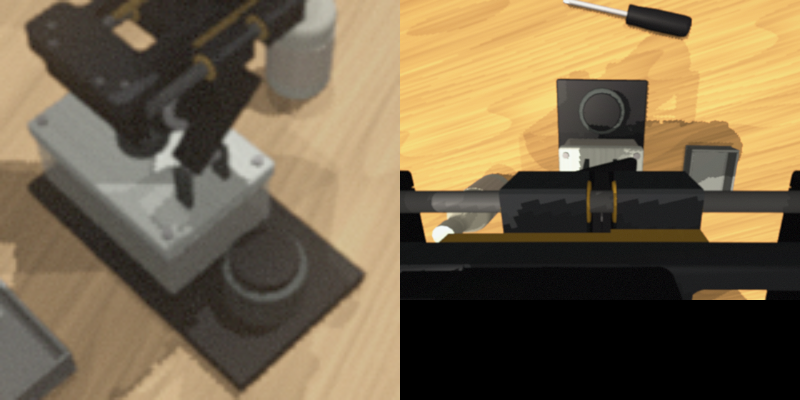

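Run:
```python
from h import *
s=r.sense();T=s['tcp_pos'];z=np.array([0,0,1])
im=cv2.convertScaleAbs(cv2.imread('pics/scene3.png'),alpha=2.2)
print(proj('scene3',[T,T+.02*z,T+.07*z]),proj('wrist3',[T,T+.02*z,T+.07*z]))
a=im[110:240,180:320].copy(); cv2.imwrite('pics/s3c.png',cv2.resize(a,None,fx=5,fy=5,interpolation=3)[:600])
w=cv2.convertScaleAbs(cv2.imread('pics/wrist3.png'),alpha=2)[160:330,180:380]; cv2.imwrite('pics/w3c.png',cv2.resize(w,None,fx=3.5,fy=3.5,interpolation=3))
```

```text
[[271.44441542 175.88166391]
 [271.08349562 168.23830449]
 [270.09457172 147.28885226]] [[282.91507815 243.99552098]
 [283.04949445 256.856091  ]
 [283.5637306  306.04243443]]
```

View pics/s3c.png

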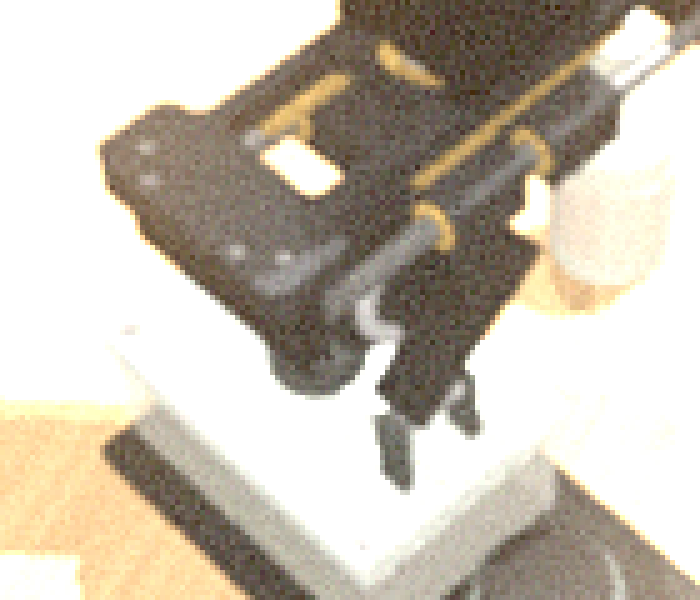

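View pics/w3c.png

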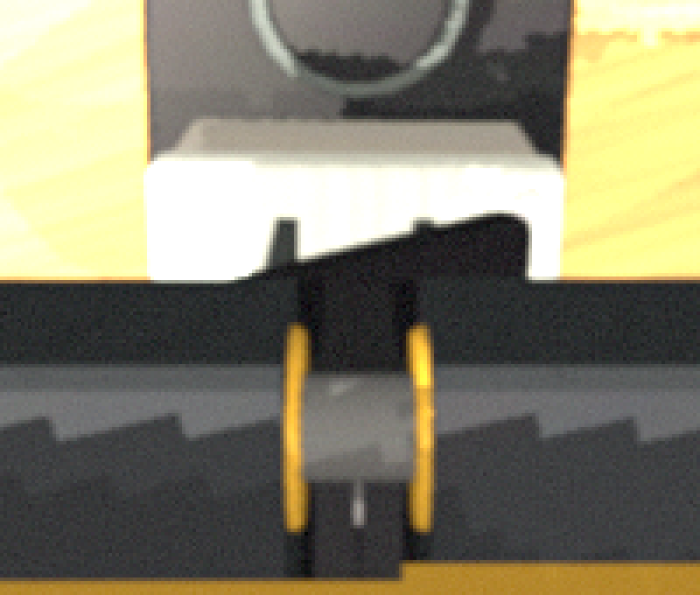

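Call:
move_arm(series=[[[0,-0.6,0,0,0,0,-1],[0,0,-0.6,0,0,0,-1],[0,0,-0.6,0,0,0,-1],[0,0.5,0,0,0,0,-1],[0,0.5,0,0,0,0,-1],[0,0.45,0,0,0,0,-1],[0,0.6,0.05,0,0,0,-1],[0,0.6,0.05,0,0,0,-1],[0,0.6,0.1,0,0,0,-1]]])

```text
time_s: 6.08
tcp_pos: [0.567, 0.0364, 0.1834]
ee_rot: [[-0.291, -0.957, 0.0], [-0.957, 0.291, 0.0], [-0.0, -0.0, -1.0]]
wrist_force: [0.5, 0.5, 0.2]
gripper_width: 0.008
```

```bash
python3 st.py; bash pic.sh 4
```

```text
6.075 j [ 20.  17.  -9.  -0. -64.  53.] rel pin mm [-7.5  1.3 67.9] F ux,uy,z [0.3 0.7 0.2] M [-0.01  0.02 -0.04]
```

View pics/both4.png

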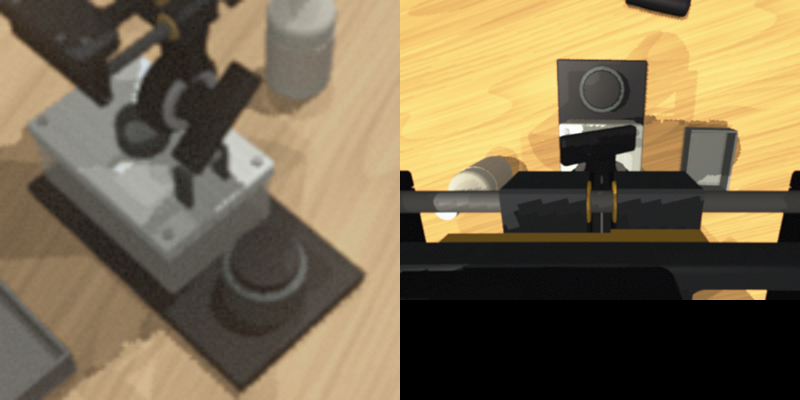

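Run:
```python
from h import *
s=r.sense();T=s['tcp_pos'];z=np.array([0,0,1])
print(proj('scene4',[T,T+.07*z]),proj('wrist4',[T,T+.02*z,T+.07*z]))
im=cv2.convertScaleAbs(cv2.imread('pics/scene4.png'),alpha=2.2)
a=im[110:230,180:320].copy(); cv2.imwrite('pics/s4c.png',cv2.resize(a,None,fx=5,fy=5,interpolation=3)[:600])
w=cv2.convertScaleAbs(cv2.imread('pics/wrist4.png'),alpha=2.5)[160:330,180:380]; cv2.imwrite('pics/w4c.png',cv2.resize(w,None,fx=3.5,fy=3.5,interpolation=3))
```

```text
[[259.85155741 163.20052075]
 [257.39584844 133.51880476]] [[282.88234725 243.65527857]
 [283.01449733 256.50612546]
 [283.52021569 305.67039082]]
```

View pics/s4c.png

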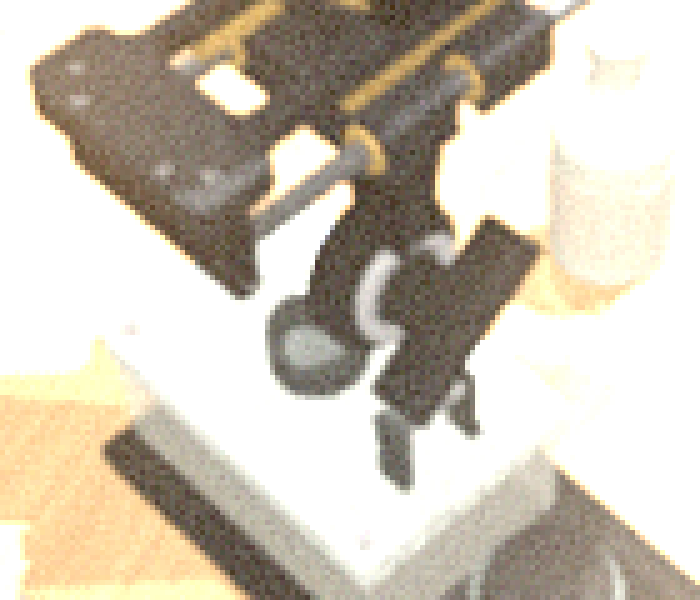

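View pics/w4c.png

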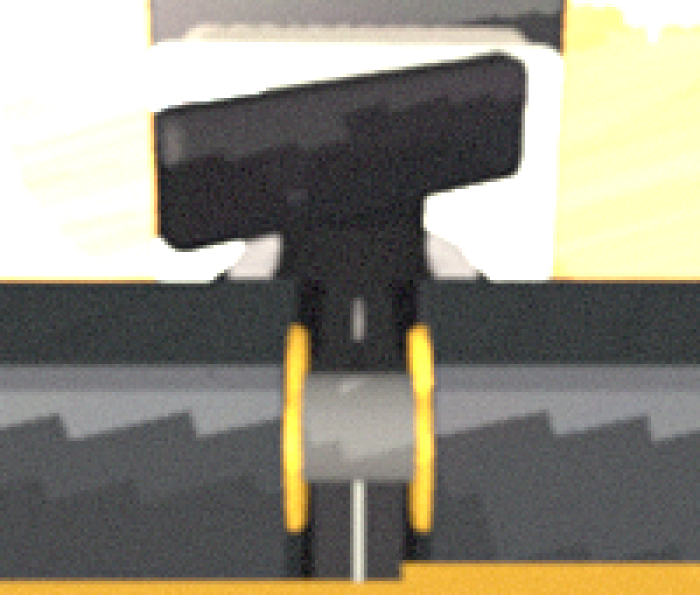

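Run:
```python
from h import *
ux=np.array([.9567,-.2912,0]);uy=np.array([.2912,.9567,0]);pin=np.array([.5738,.033,.1155])
S=lambda x,y:('scene4',(180+x/5-.5,110+y/5-.5)); W=lambda x,y:('wrist4',(180+x/3.5-.5,160+y/3.5-.5))
for n,w,s in [('outL',(160,110),(545,245)),('outR',(505,55),(425,425)),('inL',(175,245),(490,218)),('inR',(520,175),(375,395))]:
    x,e=tri(W(*w),S(*s)); d=x-pin; print(n,np.round(e,4),'rel pin',(d@ux).round(4),(d@uy).round(4),d[2].round(4))
for th in (40,50,60,70):
  t=np.radians(th); c=pin+ux*(-.062*np.cos(t)+.0361*np.sin(t))+np.array([0,0,1])*(.062*np.sin(t)+.0361*np.cos(t))
  print(th,(proj('wrist4',c)-[180,160])*3.5,(proj('scene4',c)-[180,110])*5)
```

```text
outL [0.0004 0.0004] rel pin 0.0277 0.0321 0.0831
outR [0.0002 0.0002] rel pin 0.0297 -0.0254 0.0422
inL [0.0002 0.0002] rel pin 0.0043 0.0311 0.0781
inR [0.0009 0.0009] rel pin 0.0075 -0.0286 0.0414
40 [[366.94373187 380.85295474]] [[362.52361522 242.04149664]]
50 [[367.31722196 323.22301437]] [[386.78817033 255.38294451]]
60 [[367.59256049 255.59296807]] [[412.70771879 273.83700902]]
70 [[367.74601427 181.61030365]] [[439.32484351 296.82796814]]
```

Run:
```python
from h import *
T=np.array([.6261,.0192,.1733]);z=np.array([0,0,1])
im=cv2.convertScaleAbs(cv2.imread('pics/scene2.png'),alpha=2.2)
print((proj('scene2',[T,T+.02*z,T+.07*z])-[180,110])*5)
a=im[110:230,180:320].copy(); cv2.imwrite('pics/s2c.png',cv2.resize(a,None,fx=5,fy=5,interpolation=3)[:600])
```

```text
[[534.45247465 388.28373435]
 [534.64496459 350.79745434]
 [535.1714189  247.83470105]]
```

View pics/s2c.png

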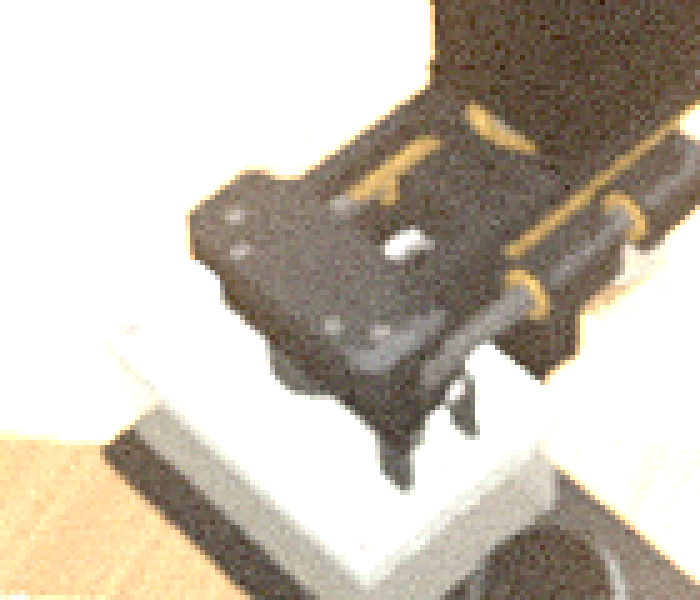

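The bar hasn't moved, but by the robot's own numbers the fingers should have met it. Before doing anything else I'll lift clear and look again.

Call:
move_arm(series=[[[0,0,-1,0,0,0,-1],[0,0,-2,0,0,0,-1],[0,0,-3,0,0,0,-1],[0,0,-4,0,0,0,-1],[0,2,-4,0,0,0,-1],[0,5,0,0,0,0,-1],[0,0,0,0,0,0,-1]]])

```text
time_s: 7.05
tcp_pos: [0.4987, 0.0569, 0.3257]
ee_rot: [[-0.289, -0.957, 0.003], [-0.957, 0.289, 0.002], [-0.002, -0.002, -1.0]]
wrist_force: [0.8, 1.0, -0.6]
gripper_width: 0.004
```

```bash
python3 st.py
python3 - <<'E'
from h import *
grab('wrist','w5');grab('scene','s5')
a=cv2.imread('pics/w5.png')[40:235,190:370]; a=cv2.resize(cv2.convertScaleAbs(a,alpha=1.6),(400,433),interpolation=3)
b=cv2.imread('pics/s5.png')[130:280,190:328]; b=cv2.resize(b,(400,433),interpolation=3); cv2.imwrite('pics/b5.png',np.hstack([a,b]))
E
```

```text
7.05 j [ 25.   6.  -3.  -0. -80.  48.] rel pin mm [-78.8   1.  210.2] F ux,uy,z [ 0.5  1.2 -0.6] M [ 0.06 -0.02  0.  ]
```

View pics/b5.png

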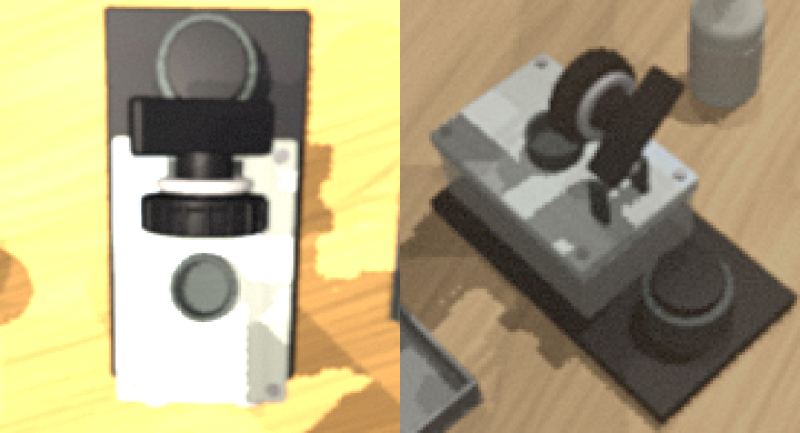

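Run:
```python
from h import *
ux=np.array([.9567,-.2912,0]);uy=np.array([.2912,.9567,0]);pin=np.array([.5738,.033,.1155])
W1=lambda x,y:('w1',(200+x/3.2-.5,40+y/3.2-.5)); W4=lambda x,y:('wrist4',(180+x/3.5-.5,160+y/3.5-.5)); S=lambda x,y:('scene0',(190+x/4-.5,130+y/4-.5))
for n,a,b in [('outL',(152,160),(160,110)),('outR',(347,163),(505,55)),('inL',(156,232),(175,245)),('inR',(344,236),(520,175))]:
    x,e=tri(W1(*a),W4(*b)); d=x-pin; print(n,np.round(e,4),'rel pin',(d@ux).round(4),(d@uy).round(4),d[2].round(4))
```

```text
outL [0.0006 0.0006] rel pin 0.0276 0.0324 0.0835
outR [0.0021 0.0021] rel pin 0.0305 -0.0272 0.0437
inL [0.001 0.001] rel pin 0.0067 0.0312 0.0846
inR [0.0001 0.0001] rel pin 0.0073 -0.0287 0.0436
```

Run:
```python
from h import *
o=[]
for n in ('wrist3','wrist4'):
    w=cv2.imread(f'pics/{n}.png')[200:320,230:335].astype(float); w=np.clip((w/60)**.6*255,0,255).astype(np.uint8); o.append(cv2.resize(w,None,fx=3.8,fy=4.8,interpolation=2))
cv2.imwrite('pics/g.png',np.hstack(o))
o=[]
for n in ('scene3','scene4'):
    w=cv2.imread(f'pics/{n}.png')[125:200,225:300].astype(float); w=np.clip((w/70)**.6*255,0,255).astype(np.uint8); o.append(cv2.resize(w,None,fx=5.3,fy=5.3,interpolation=2))
cv2.imwrite('pics/g2.png',np.hstack(o))
```

```text
(no output)
```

View pics/g.png

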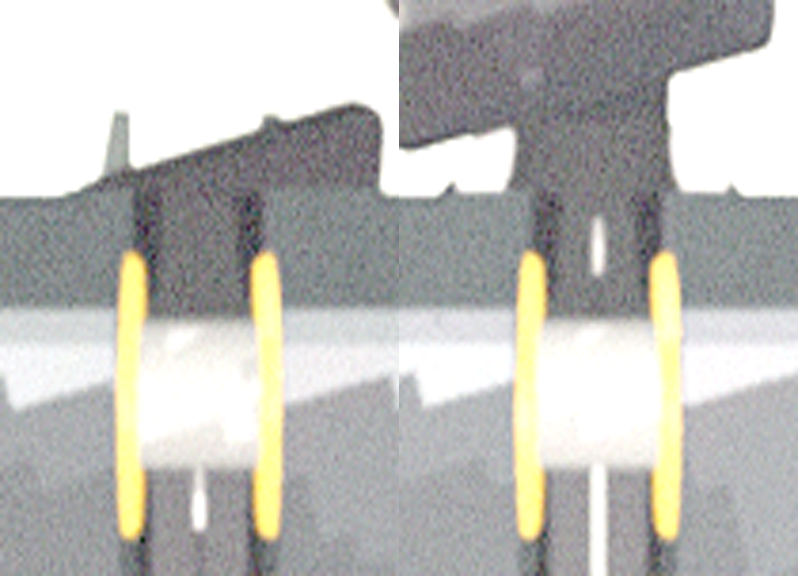

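View pics/g2.png

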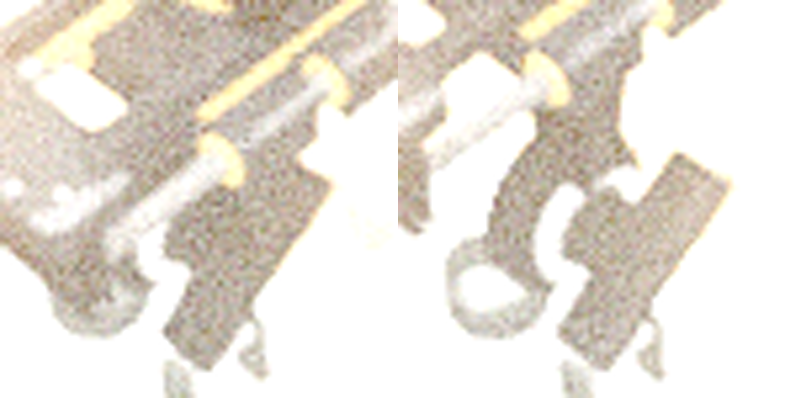

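Run:
```python
from h import *
T=r.sense()['tcp_pos'];R=r.sense()['ee_rot']
P=[T,T-.019*R[:,2],T-.07*R[:,2],T+.015*R[:,0],T-.015*R[:,0]]
im=cv2.imread('pics/s5.png').astype(float); im=np.clip((im/100)**.6*255,0,255).astype(np.uint8)
im=cv2.resize(im,None,fx=3,fy=3,interpolation=3)
p=proj('s5',P); print(p)
for q in p: cv2.circle(im,tuple(((q+.5)*3).astype(int)),3,(0,0,255),1)
c=(p[0]*3).astype(int); cv2.imwrite('pics/s5z.png',im[max(c[1]-400,0):c[1]+150,max(c[0]-350,0):c[0]+350])
```

```text
[[221.52336619  74.04224642]
 [219.70168533  62.82142849]
 [214.27526526  29.36490761]
 [213.47806838  79.011787  ]
 [229.40941439  69.17374478]]
```

View pics/s5z.png

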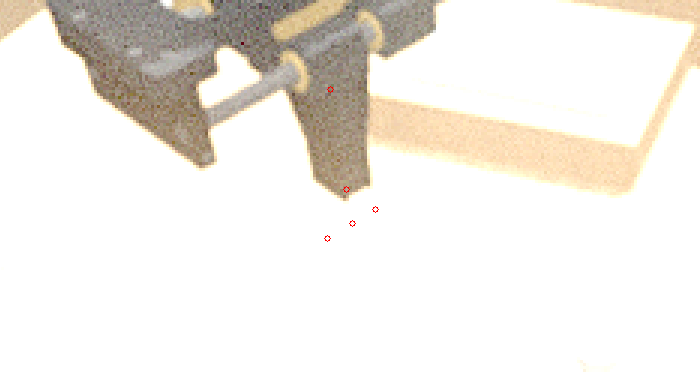

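That explains it. In the scene view the closed fingertips end about 19 mm behind the nominal TCP, at the grasp point, so the fingers passed just over the bar. I'll redo the push 19 mm lower.

Call:
move_arm(series=[[[0,-4,0,0,0,0,-1],[0,-5,0,0,0,0,-1],[0,-4.3,0,0,0,0,-1],[0,0,4,0,0,0,-1],[0,0,4,0,0,0,-1],[0,0,4,0,0,0,-1],[0,0,3.5,0,0,0,-1],[0,0,1.7,0,0,0,-1],[0,0,0,0,0,0,-1]]])

```text
time_s: 8.28
tcp_pos: [0.6278, 0.0175, 0.1502]
ee_rot: [[-0.291, -0.957, -0.002], [-0.957, 0.291, -0.001], [0.002, 0.002, -1.0]]
wrist_force: [0.7, -0.5, 0.7]
gripper_width: 0.008
```

Call:
move_arm(series=[[[0,0.4,0,0,0,0,-1],[0,0.4,0,0,0,0,-1],[0,0.4,0,0,0,0,-1],[0,0.4,0,0,0,0,-1],[0,0.4,0,0,0,0,-1]]])

```text
time_s: 8.9
tcp_pos: [0.6108, 0.0235, 0.1531]
ee_rot: [[-0.29, -0.957, 0.006], [-0.957, 0.29, -0.001], [-0.001, -0.006, -1.0]]
wrist_force: [5.4, -3.0, 3.8]
gripper_width: 0.006
```

```bash
python3 st.py; bash pic.sh 6
```

```text
8.9 j [ 17.  23.  -6.   0. -61.  56.] rel pin mm [38.1  1.7 37.6] F ux,uy,z [ 6.  -1.3  3.8] M [-0.88 -1.35  0.03]
```

View pics/both6.png

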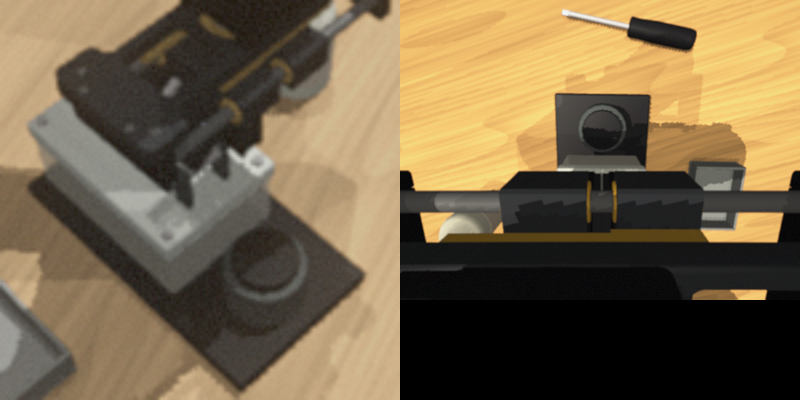

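Call:
move_arm(series=[[[0,-0.2,-0.2,0,0,0,-1],[0,0,-0.4,0,0,0,-1],[0,0.3,0,0,0,0,-1],[0,0.3,0,0,0,0,-1],[0,0.3,-0.05,0,0,0,-1]]])

```text
time_s: 9.62
tcp_pos: [0.6026, 0.0258, 0.1589]
ee_rot: [[-0.291, -0.957, 0.002], [-0.957, 0.291, -0.0], [-0.001, -0.002, -1.0]]
wrist_force: [3.9, -2.1, 2.5]
gripper_width: 0.002
```

```bash
python3 st.py; bash pic.sh 7
```

```text
9.625 j [ 18.  22.  -6.   0. -62.  55.] rel pin mm [29.6  1.5 43.4] F ux,uy,z [ 4.4 -0.8  2.5] M [-0.52 -1.18  0.07]
```

View pics/both7.png

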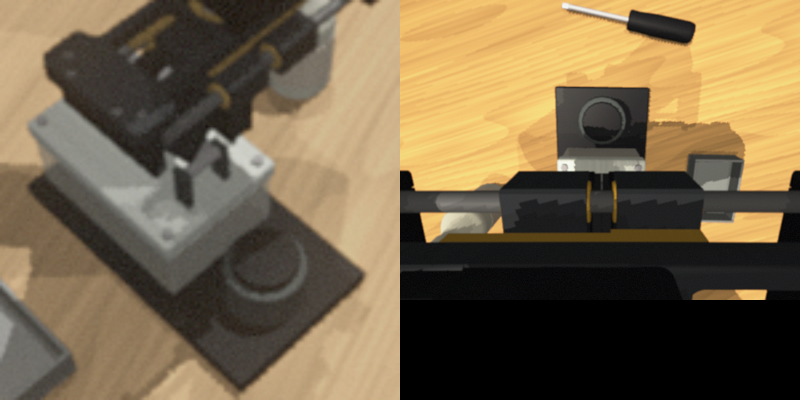

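Call:
move_arm(series=[[[0,0.4,-0.15,0,0,0,-1],[0,0.4,-0.15,0,0,0,-1],[0,0.4,-0.15,0,0,0,-1],[0,0.4,-0.15,0,0,0,-1],[0,0.35,-0.1,0,0,0,-1]]])

```text
time_s: 10.35
tcp_pos: [0.5824, 0.0315, 0.1645]
ee_rot: [[-0.291, -0.957, -0.002], [-0.957, 0.291, -0.0], [0.001, 0.001, -1.0]]
wrist_force: [2.9, -0.6, -0.0]
gripper_width: 0.007
```

```bash
python3 st.py; bash pic.sh 8
```

```text
10.35 j [ 19.  20.  -9.  -0. -62.  54.] rel pin mm [ 8.7  1.1 49. ] F ux,uy,z [ 2.9  0.2 -0. ] M [-0.26 -0.94 -0.01]
```

View pics/both8.png

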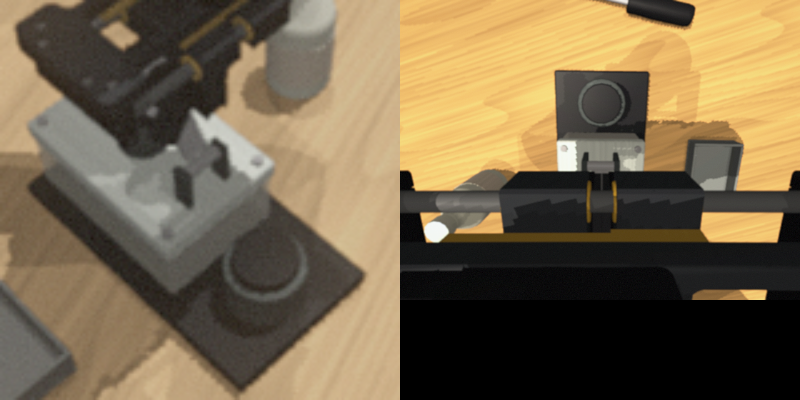

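The strap plate at about (197,130) now leans towards the tank, and the base corners haven't moved.

Call:
move_arm(series=[[[0,0.4,0,0,0,0,-1],[0,0.4,0.05,0,0,0,-1],[0,0.4,0.05,0,0,0,-1],[0,0.4,0.05,0,0,0,-1],[0,0.4,0.1,0,0,0,-1],[0,0.4,0.15,0,0,0,-1]]])

```text
time_s: 11.2
tcp_pos: [0.5601, 0.0386, 0.161]
ee_rot: [[-0.291, -0.957, 0.0], [-0.957, 0.291, 0.0], [-0.0, -0.0, -1.0]]
wrist_force: [1.7, -0.5, 0.3]
gripper_width: 0.003
```

```bash
python3 st.py; bash pic.sh 9
```

```text
11.2 j [ 20.  18. -12.   0. -60.  53.] rel pin mm [-14.8   1.3  45.5] F ux,uy,z [1.8 0.  0.3] M [-0.17 -0.73 -0.02]
```

View pics/both9.png

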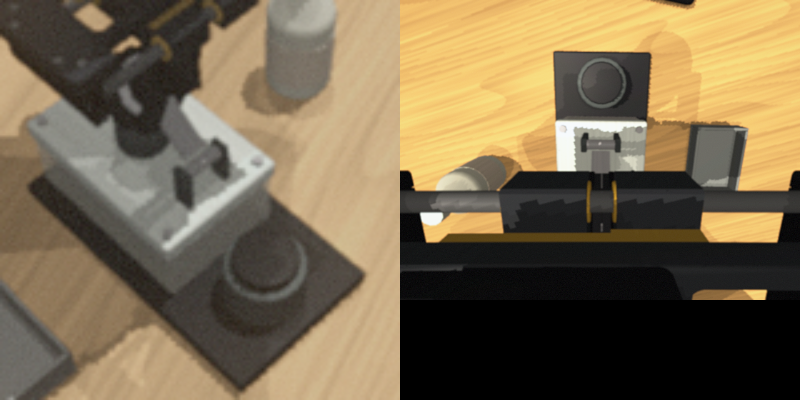

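Call:
move_arm(series=[[[0,0.33,0.1,0,0,0,-1],[0,0.33,0.12,0,0,0,-1],[0,0.33,0.15,0,0,0,-1],[0,0.36,0.25,0,0,0,-1],[0,0.36,0.28,0,0,0,-1],[0,0.36,0.28,0,0,0,-1],[0,0.36,0.3,0,0,0,-1]]])

```text
time_s: 12.18
tcp_pos: [0.5367, 0.0457, 0.1461]
ee_rot: [[-0.291, -0.957, -0.0], [-0.957, 0.291, 0.0], [-0.0, 0.0, -1.0]]
wrist_force: [1.2, 0.9, 2.5]
gripper_width: 0.009
```

```bash
python3 st.py; bash pic.sh 10
```

```text
12.175 j [ 22.  16. -16.  -0. -57.  51.] rel pin mm [-39.2   1.3  30.6] F ux,uy,z [0.8 1.2 2.5] M [ 0.21 -0.28 -0.01]
```

View pics/both10.png

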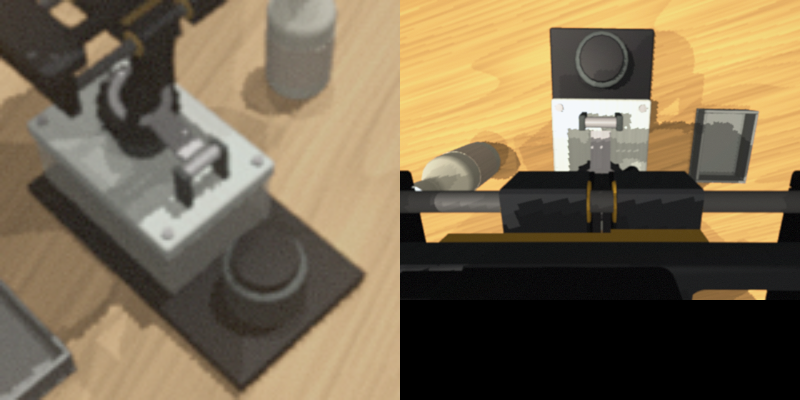

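Call:
move_arm(series=[[[0,0,-0.8,0,0,0,-1],[0,0.8,-0.7,0,0,0,-1],[0,1.5,0,0,0,0,-1],[0,0,0.8,0,0,0,-1],[0,0,0.6,0,0,0,-1],[0,0,0.5,0,0,0,-1],[0,0,0.4,0,0,0,-1],[0,0,0.3,0,0,0,-1],[0,0,0,0,0,0,-1]]])

```text
time_s: 13.4
tcp_pos: [0.5142, 0.0519, 0.1346]
ee_rot: [[-0.291, -0.957, -0.002], [-0.957, 0.291, -0.001], [0.001, 0.002, -1.0]]
wrist_force: [-2.0, -0.3, 2.0]
gripper_width: 0.005
```

```bash
python3 st.py
```

```text
13.4 j [ 24.  15. -20.  -0. -55.  49.] rel pin mm [-62.5   0.7  19.1] F ux,uy,z [-1.8 -0.9  2. ] M [-0.1   0.44  0.01]
```

Call:
move_arm(series=[[[0,0,0.2,0,0,0,-1],[0,0,0.15,0,0,0,-1],[0,0,0,0,0,0,-1]]])

```text
time_s: 13.78
tcp_pos: [0.5149, 0.0521, 0.1314]
ee_rot: [[-0.291, -0.957, -0.0], [-0.957, 0.291, -0.0], [0.0, 0.0, -1.0]]
wrist_force: [-1.4, 0.2, 2.2]
gripper_width: 0.004
```

Call:
move_arm(series=[[[0,0,0.15,0,0,0,-1],[0,0,0,0,0,0,-1]]])

```text
time_s: 14.02
tcp_pos: [0.5151, 0.0522, 0.13]
ee_rot: [[-0.291, -0.957, 0.0], [-0.957, 0.291, 0.0], [-0.0, -0.0, -1.0]]
wrist_force: [-2.3, 0.0, 2.5]
gripper_width: 0.004
```

```bash
python3 st.py; bash pic.sh 11
```

```text
14.025 j [ 24.  15. -20.  -0. -54.  49.] rel pin mm [-61.7   1.3  14.5] F ux,uy,z [-2.2 -0.6  2.5] M [ 0.06  0.53 -0.05]
```

View pics/both11.png

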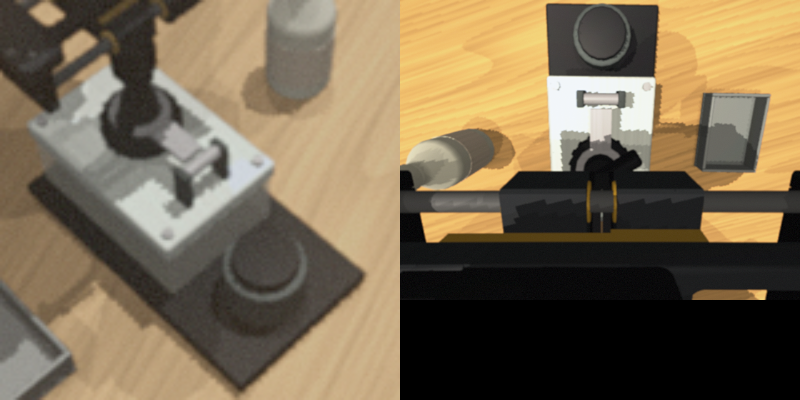

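Call:
move_arm(series=[[[0,0,0.15,0,0,0,-1],[0,0,0,0,0,0,-1]]])

```text
time_s: 14.38
tcp_pos: [0.5151, 0.0523, 0.1288]
ee_rot: [[-0.291, -0.957, 0.0], [-0.957, 0.291, 0.0], [-0.0, -0.0, -1.0]]
wrist_force: [-3.4, -0.4, 4.7]
gripper_width: 0.006
```

Call:
move_arm(series=[[[0,0,0.15,0,0,0,-1],[0,0,0,0,0,0,-1]]])

```text
time_s: 14.62
tcp_pos: [0.5153, 0.0523, 0.1285]
ee_rot: [[-0.29, -0.957, 0.001], [-0.957, 0.29, -0.0], [-0.0, -0.001, -1.0]]
wrist_force: [-5.4, 1.8, 10.7]
gripper_width: 0.005
```

```bash
python3 st.py
```

```text
14.625 j [ 24.  16. -20.   0. -54.  49.] rel pin mm [-61.6   1.5  13. ] F ux,uy,z [-5.7  0.2 10.7] M [0.33 1.73 0.05]
```

End stop: the height held at 0.1285 while the vertical force rose to 10.7 N. I'll back off and look.

Call:
move_arm(series=[[[0,0,-0.5,0,0,0,-1],[0,0,-2,0,0,0,-1],[0,0,-4,0,0,0,-1],[0,0,-4,0,0,0,-1],[0,1.5,-3,0,0,0,-1],[0,2,0,0,0,0,-0.6],[0,0,0,0,0,0,-0.6]]])

```text
time_s: 15.5
tcp_pos: [0.4814, 0.0627, 0.2625]
ee_rot: [[-0.29, -0.957, 0.002], [-0.957, 0.29, 0.001], [-0.001, -0.001, -1.0]]
wrist_force: [0.1, 1.6, -0.3]
gripper_width: 0.144
```

```bash
python3 st.py
python3 - <<'E'
from h import *
grab('wrist','w12');grab('scene','s12')
a=cv2.imread('pics/w12.png')[0:245,150:410]; a=cv2.resize(cv2.convertScaleAbs(a,alpha=1.5),(425,400),interpolation=3)
b=cv2.imread('pics/s12.png')[130:280,190:325]; b=cv2.resize(b,(360,400),interpolation=3); cv2.imwrite('pics/b12.png',np.hstack([a,b]))
T=r.sense()['tcp_pos'];R=r.sense()['ee_rot']
im=cv2.imread('pics/s12.png').astype(float); im=np.clip((im/100)**.6*255,0,255).astype(np.uint8)
im=cv2.resize(im,None,fx=4,fy=4,interpolation=3)
p=proj('s12',[T,T-.019*R[:,2],T-.07*R[:,2]])
for q in p: cv2.circle(im,tuple(((q+.5)*4).astype(int)),3,(0,0,255),1)
c=(p[0]*4).astype(int); cv2.imwrite('pics/s12z.png',im[max(c[1]-250,0):c[1]+150,max(c[0]-250,0):c[0]+250])
E
```

```text
15.5 j [ 27.   6. -12.  -0. -72.  47.] rel pin mm [-97.    1.5 147. ] F ux,uy,z [-0.4  1.5 -0.3] M [ 0.01 -0.01  0.02]
```

View pics/b12.png

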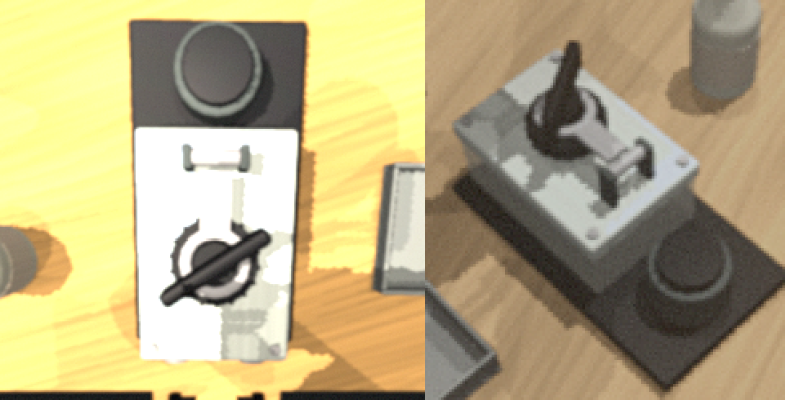

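View pics/s12z.png

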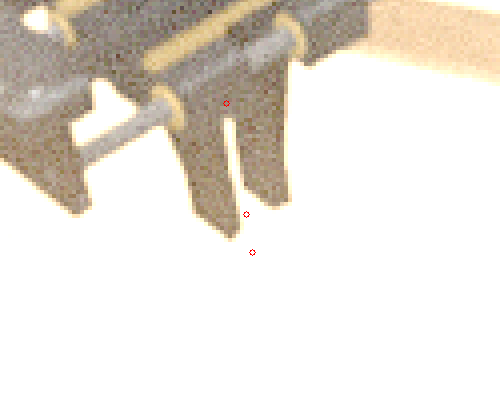

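Run:
```python
from h import *
ux=np.array([.9567,-.2912,0]);uy=np.array([.2912,.9567,0]);pin=np.array([.5738,.033,.1155])
im=cv2.imread('pics/w12.png'); g=im.max(2)
cv2.imwrite('pics/w12z.png',cv2.resize(cv2.convertScaleAbs(im[120:200,225:330],alpha=2),None,fx=7,fy=7,interpolation=3))
w=lambda x,y:('w12',(150+x*.6118-.5,y*.6125-.5)); s=lambda x,y:('s12',(190+(x-425)*.375-.5,130+y*.375-.5))
for n,a,b in [('L',(165,297),(573,44)),('R',(265,233),(563,112))]:
    x,e=tri(w(*a),s(*b)); d=x-pin; print(n,np.round(e,4),(d@ux).round(4),(d@uy).round(4),d[2].round(4), plane(*w(*a),.15).round(4))
```

```text
L [0.0015 0.0015] -0.0784 0.0303 0.0323 [0.5091 0.0853 0.15  ]
R [0.0039 0.0039] -0.0389 -0.021 0.0385 [0.5268 0.0219 0.15  ]
```

View pics/w12z.png

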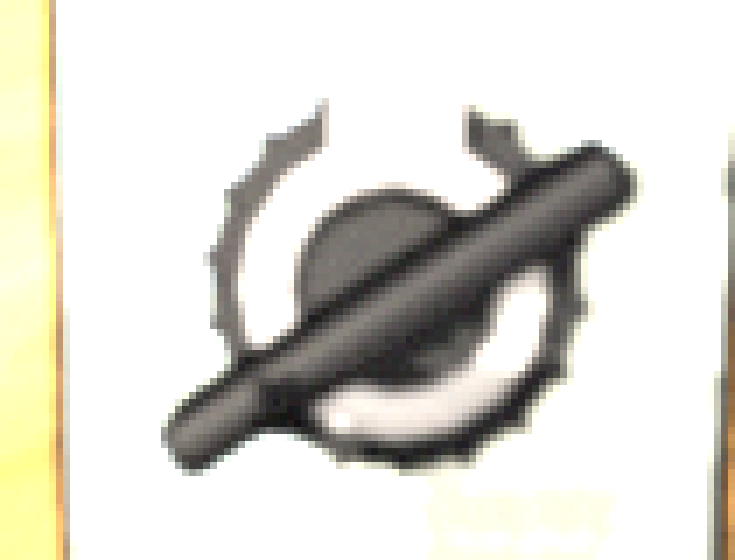

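Run:
```python
from h import *
ux=np.array([.9567,-.2912,0]);uy=np.array([.2912,.9567,0]);pin=np.array([.5738,.033,.1155])
w=lambda x,y:('w12',(225+x/7-.5,120+y/7-.5))
for z in (.148,.151):
  L=plane(*w(178,428),z);R=plane(*w(618,168),z); d=L-R; c=(L+R)/2
  print(z,np.linalg.norm(d).round(4),'bearing',np.degrees(np.arctan2(d[1],d[0])).round(1),'c',c.round(4),'rel pin',((c-pin)@ux).round(4),((c-pin)@uy).round(4))
s=r.sense();print(np.degrees(np.arctan2(s['ee_rot'][1,0],s['ee_rot'][0,0])),s['joints'])
h=plane(*w(393,287),.128);print('hub',((h-pin)@ux).round(4),((h-pin)@uy).round(4)) 
n=.5*0;
```

```text
0.148 0.0666 bearing 103.5 c [0.5175 0.0535 0.148 ] rel pin -0.0598 0.0032
0.151 0.0659 bearing 103.5 c [0.5178 0.0534 0.151 ] rel pin -0.0595 0.0032
-106.90209999044733 [ 2.65853050e+01  5.92379929e+00 -1.23333617e+01  1.34119245e-02
 -7.17251376e+01  4.65083908e+01]
hub -0.0601 0.0035
```

Run:
```python
from h import *
grab('top','t13')
a=cv2.imread('pics/t13.png')[175:325,230:345]; b=cv2.imread('pics/top0.png')[175:325,230:345]
cv2.imwrite('pics/t13c.png',np.hstack([cv2.resize(cv2.convertScaleAbs(q,alpha=1.6),None,fx=3.4,fy=3.8,interpolation=3) for q in (b,a)]))
# plate/scene shift check via registration of pump end patch
def sh(f,g,y0,y1,x0,x1):
    A=cv2.cvtColor(cv2.imread(f)[y0:y1,x0:x1],cv2.COLOR_BGR2GRAY).astype(np.float32);B=cv2.cvtColor(cv2.imread(g)[y0:y1,x0:x1],cv2.COLOR_BGR2GRAY).astype(np.float32)
    return cv2.phaseCorrelate(A,B,cv2.createHanningWindow(A.shape[::-1],cv2.CV_32F))
print('scene pump',sh('pics/scene0.png','pics/s12.png',205,280,245,335)); print('scene bottle',sh('pics/scene0.png','pics/s12.png',105,175,280,325))
print('top pump',sh('pics/top0.png','pics/t13.png',180,225,255,340))
```

```text
scene pump ((0.03481847429383578, 0.4655728128152816), 1.1109803872285067)
scene bottle ((0.42938202435738404, -0.06591486879991493), 0.9264164745071788)
top pump ((0.031098886315611196, 0.4541086385741586), 0.7011675563859351)
```

View pics/t13c.png

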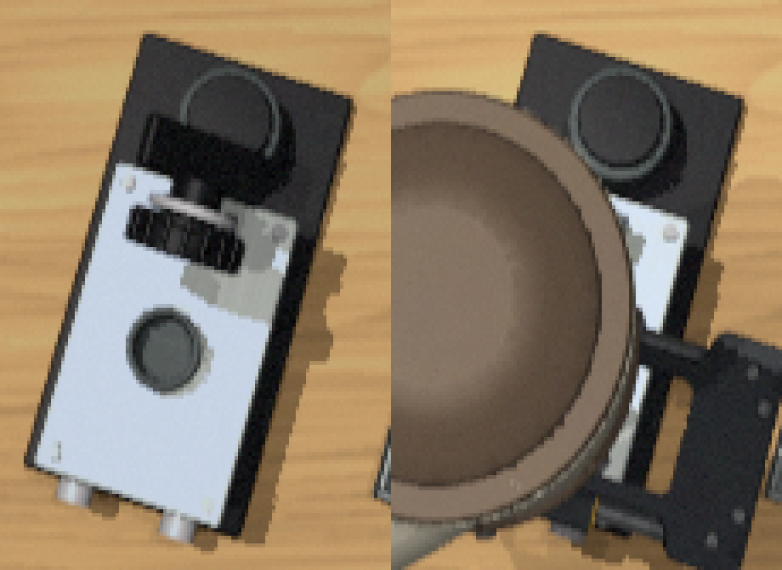

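Call:
move_arm(series=[[[0,-3.7,0,0,0,-10,-0.5],[0,0,0,0,0,-10,-0.5],[0,0,0,0,0,-10,-0.5],[0,0,0,0,0,-10,-0.5],[0,0,0,0,0,-10,-0.5],[0,0,0,0,0,-10,-0.5],[0,0,0,0,0,-10,-0.5],[0,0,0,0,0,-10,-0.5],[0,0,0,0,0,-10,-0.5],[0,0,0,0,0,-10,-0.5],[0,0,0,0,0,-10,-0.5],[0,0,0,0,0,-10.4,-0.5]]])

```text
time_s: 17.15
tcp_pos: [0.5176, 0.0514, 0.2612]
ee_rot: [[0.971, 0.238, -0.001], [0.238, -0.971, -0.001], [-0.001, 0.0, -1.0]]
wrist_force: [-0.5, 0.2, 0.7]
gripper_width: 0.249
```

```bash
python3 st.py
python3 - <<'E'
from h import *
s=r.sense(); print(s['tcp_pos'],np.degrees(np.arctan2(s['ee_rot'][1,0],s['ee_rot'][0,0])),s['gripper_width'])
im=grab('wrist','w14')['color']
im=np.clip((im/150.)**.7*255,0,255).astype(np.uint8); cv2.imwrite('pics/w14b.png',im)
T=s['tcp_pos']; print(proj('w14',[[.5145,.051,.15],[.5157,.0519,.15],[.5177,.0535,.15],T]))
E
```

```text
17.15 j [ 24.  10.  -8.   0. -72. 170.] rel pin mm [-59.1   1.2 145.7] F ux,uy,z [-0.5  0.1  0.7] M [-0.03 -0.14  0.03]
[0.51759914 0.05140812 0.26124804] 13.797206820610214 0.24902345750705918
[[278.52285802 202.91024947]
 [280.00165842 202.29645243]
 [282.49524762 201.17035808]
 [281.4464005  245.25693223]]
```

View pics/w14b.png

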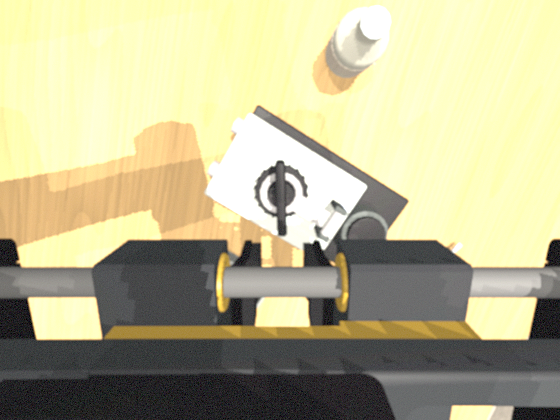

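Run:
```python
from h import *
im=cv2.imread('pics/w14.png')[150:245,250:315]; cv2.imwrite('pics/w14z.png',cv2.resize(cv2.convertScaleAbs(im,alpha=2.5),None,fx=6,fy=6,interpolation=3))
T=r.sense()['tcp_pos']; print((proj('w14',[[T[0],T[1],.15]])-[250,150])*6)
```

```text
[[190.75002505 319.6455135 ]]
```

View pics/w14z.png

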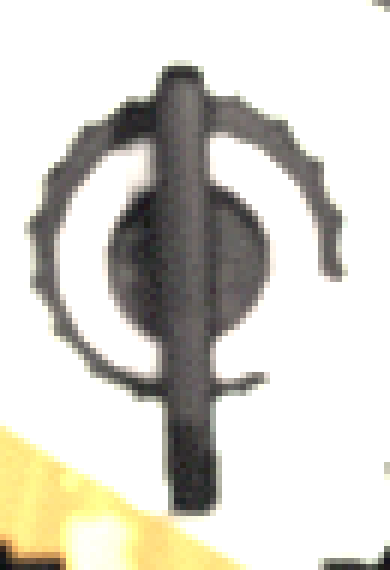

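Call:
move_arm(series=[[[-0.07,-0.2,3,0,0,0,-0.5],[0,0,3,0,0,0,-0.5],[0,0,3,0,0,0,-0.5],[0,0,2,0,0,0,-0.5],[0,0,1,0,0,0,-0.5],[0,0,1,0,0,0,-0.5],[0,0,1,0,0,0,-0.5],[0,0,1,0,0,0,-0.5],[0,0,0,0,0,0,-0.5]]])

```text
time_s: 18.32
tcp_pos: [0.5153, 0.0532, 0.1114]
ee_rot: [[0.972, 0.233, -0.001], [0.233, -0.972, -0.001], [-0.002, 0.0, -1.0]]
wrist_force: [0.0, -0.1, -0.1]
gripper_width: 0.253
```

```bash
python3 st.py; bash pic.sh 15
```

```text
18.325 j [ 24.  17. -22.  -0. -52. 170.] rel pin mm [-61.8   2.3  -4.1] F ux,uy,z [ 0.1 -0.  -0.1] M [-0.05 -0.11  0.05]
```

View pics/both15.png

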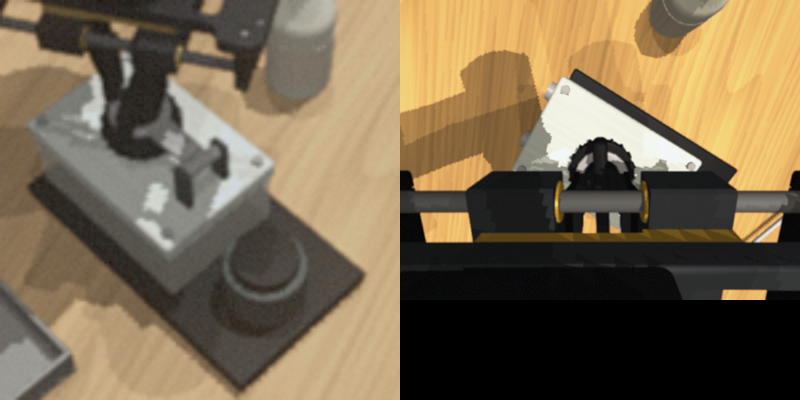

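Call:
move_arm(series=[[[0,0,0,0,0,0,-0.7],[0,0,0,0,0,0,-0.7],[0,0,0,0,0,0,-0.7]]])

```text
time_s: 18.8
tcp_pos: [0.5159, 0.0534, 0.1123]
ee_rot: [[0.972, 0.233, 0.0], [0.233, -0.972, 0.0], [0.0, -0.0, -1.0]]
wrist_force: [-0.1, -0.4, 0.7]
gripper_width: 0.153
```

```bash
python3 st.py; python3 -c "
from h import *
grab('wrist','w16'); im=cv2.imread('pics/w16.png')[170:330,200:370]; cv2.imwrite('pics/w16z.png',cv2.resize(np.clip((im/90.)**.6*255,0,255).astype(np.uint8),None,fx=3.5,fy=3.5))
print(r.sense()['gripper_width'])"
```

```text
18.8 j [ 24.  17. -22.   0. -52. 170.] rel pin mm [-61.4   2.7  -3.2] F ux,uy,z [ 0.1 -0.4  0.7] M [-0.09 -0.13  0.03]
0.15675707136148745
```

View pics/w16z.png

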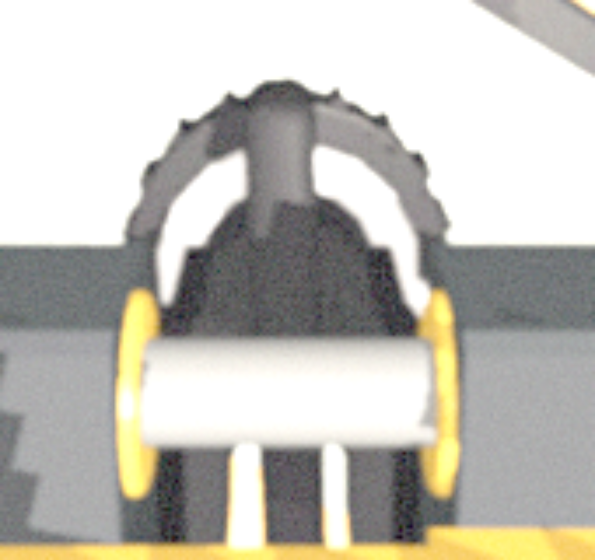

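Both fingers straddle the bar, with gaps of about 33 px on the left and 22 px on the right, and there's no load. I'll start turning clockwise.

Call:
move_arm(series=[[[0,0,0,0,0,5,-0.7],[0,0,0,0,0,5,-0.7],[0,0,0,0,0,5,-0.7],[0,0,0,0,0,5,-0.7],[0,0,0,0,0,5,-0.7],[0,0,0,0,0,5,-0.7]]])

```text
time_s: 19.6
tcp_pos: [0.5157, 0.0535, 0.1119]
ee_rot: [[0.958, -0.287, -0.0], [-0.287, -0.958, 0.0], [-0.0, -0.0, -1.0]]
wrist_force: [0.3, -0.1, -2.5]
gripper_width: 0.153
```

```bash
python3 st.py; bash pic.sh 17
```

```text
19.6 j [ 24.  17. -22.  -0. -52. 139.] rel pin mm [-61.5   2.7  -3.6] F ux,uy,z [ 0.3 -0.  -2.5] M [-0.06 -0.31  0.05]
```

View pics/both17.png

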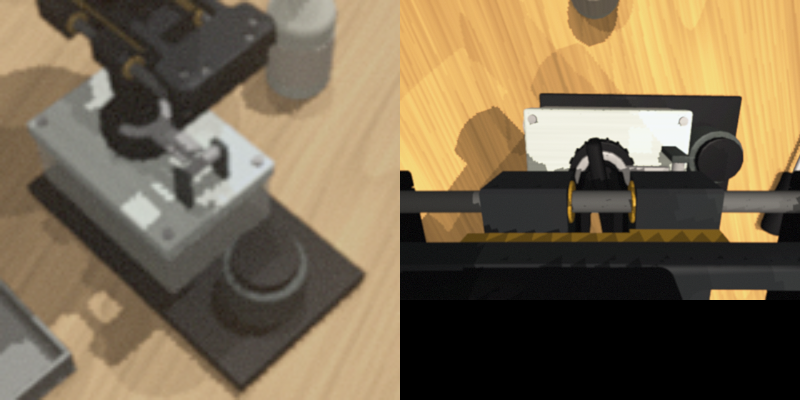

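Call:
move_arm(series=[[[0,0,0.01,0,0,7,-0.7],[0,0,0.01,0,0,7,-0.7],[0,0,0.02,0,0,7,-0.7],[0,0,0.02,0,0,7,-0.7],[0,0,0.02,0,0,7,-0.7],[0,0,0.02,0,0,7,-0.7],[0,0,0.02,0,0,7,-0.7],[0,0,0.02,0,0,7,-0.7],[0,0,0.02,0,0,7,-0.7],[0,0,0.02,0,0,7,-0.7]]])

```text
time_s: 20.95
tcp_pos: [0.5157, 0.0535, 0.1103]
ee_rot: [[0.059, -0.998, -0.0], [-0.998, -0.059, 0.0], [-0.0, 0.0, -1.0]]
wrist_force: [-0.1, 0.2, -0.9]
gripper_width: 0.152
```

```bash
python3 st.py; bash pic.sh 18
```

```text
20.95 j [ 24.  17. -22.  -0. -52.  70.] rel pin mm [-61.5   2.7  -5.2] F ux,uy,z [-0.2  0.2 -0.9] M [0.13 0.   0.04]
```

View pics/both18.png

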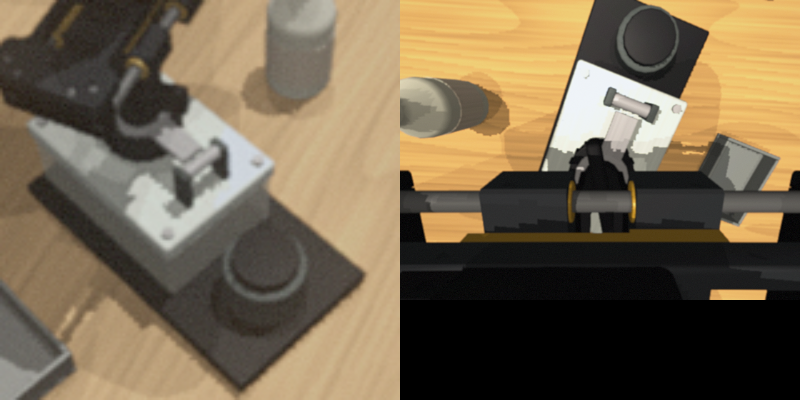

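Call:
move_arm(series=[[[0,0,0.02,0,0,7,-0.7],[0,0,0.02,0,0,7,-0.7],[0,0,0.02,0,0,7,-0.7],[0,0,0.02,0,0,7,-0.7],[0,0,0.02,0,0,7,-0.7],[0,0,0.02,0,0,7,-0.7],[0,0,0.02,0,0,7,-0.7],[0,0,0.02,0,0,7,-0.7],[0,0,0.02,0,0,7,-0.7],[0,0,0.02,0,0,7,-0.7],[0,0,0.02,0,0,7,-0.7]]])

```text
time_s: 22.42
tcp_pos: [0.5158, 0.0536, 0.1085]
ee_rot: [[-0.959, -0.284, 0.0], [-0.284, 0.959, 0.0], [-0.0, 0.0, -1.0]]
wrist_force: [-0.5, 1.2, 1.4]
gripper_width: 0.152
```

```bash
python3 st.py
```

```text
22.425 j [ 24.  17. -22.  -0. -51.  -7.] rel pin mm [-61.5   2.8  -7. ] F ux,uy,z [-0.9  1.   1.4] M [0.38 0.2  0.08]
```

Call:
move_arm(series=[[[0,0,0.01,0,0,5,-0.7],[0,0,0.01,0,0,5,-0.7],[0,0,0.01,0,0,5,-0.7],[0,0,0.01,0,0,3,-0.7]]])

```text
time_s: 22.92
tcp_pos: [0.5159, 0.0536, 0.1081]
ee_rot: [[-1.0, 0.025, 0.0], [0.025, 1.0, 0.0], [-0.0, 0.0, -1.0]]
wrist_force: [-0.7, 0.5, 0.6]
gripper_width: 0.153
```

```bash
python3 st.py
```

```text
22.925 j [ 24.  17. -22.  -0. -51. -25.] rel pin mm [-61.4   2.8  -7.4] F ux,uy,z [-0.8  0.3  0.6] M [0.39 0.22 0.05]
```

Call:
move_arm(series=[[[0,0,0,0,0,3,-0.7],[0,0,0,0,0,3,-0.7]]])

```text
time_s: 23.18
tcp_pos: [0.5159, 0.0536, 0.108]
ee_rot: [[-0.992, 0.129, 0.0], [0.129, 0.992, 0.0], [-0.0, 0.0, -1.0]]
wrist_force: [-0.3, 1.0, 1.4]
gripper_width: 0.15
```

```bash
python3 st.py
```

```text
23.175 j [ 24.  17. -22.  -0. -51. -31.] rel pin mm [-61.4   2.9  -7.5] F ux,uy,z [-0.6  0.9  1.4] M [0.42 0.07 0.11]
```

Call:
move_arm(series=[[[0,0,0,0,0,3,-0.7],[0,0,0,0,0,3,-0.7]]])

```text
time_s: 23.42
tcp_pos: [0.5158, 0.0536, 0.1079]
ee_rot: [[-0.973, 0.232, 0.0], [0.232, 0.973, 0.0], [-0.0, 0.0, -1.0]]
wrist_force: [0.9, 1.0, 0.3]
gripper_width: 0.154
```

```bash
python3 st.py
```

```text
23.425 j [ 24.  17. -22.  -0. -51. -37.] rel pin mm [-61.5   2.8  -7.6] F ux,uy,z [0.5 1.2 0.3] M [ 0.38 -0.    0.07]
```

Call:
move_arm(series=[[[0,0,0,0,0,3,-0.7],[0,0,0,0,0,3,-0.7]]])

```text
time_s: 23.68
tcp_pos: [0.5159, 0.0536, 0.1078]
ee_rot: [[-0.943, 0.332, 0.0], [0.332, 0.943, 0.0], [-0.0, 0.0, -1.0]]
wrist_force: [-0.2, 0.8, -0.1]
gripper_width: 0.148
```

```bash
python3 st.py
```

```text
23.675 j [ 24.  17. -22.  -0. -51. -43.] rel pin mm [-61.4   2.9  -7.7] F ux,uy,z [-0.5  0.7 -0.1] M [ 0.39 -0.06  0.09]
```

Call:
move_arm(series=[[[0,0,0,0,0,3,-0.7],[0,0,0,0,0,3,-0.7]]])

```text
time_s: 23.92
tcp_pos: [0.5158, 0.0536, 0.1077]
ee_rot: [[-0.903, 0.429, 0.0], [0.429, 0.903, 0.0], [-0.0, 0.0, -1.0]]
wrist_force: [1.1, 1.2, -1.4]
gripper_width: 0.149
```

```bash
python3 st.py
```

```text
23.925 j [ 24.  17. -22.  -0. -51. -49.] rel pin mm [-61.5   2.9  -7.8] F ux,uy,z [ 0.7  1.4 -1.4] M [ 0.31 -0.12 -0.  ]
```

Call:
move_arm(series=[[[0,0,0,0,0,3,-0.7],[0,0,0,0,0,3,-0.7]]])

```text
time_s: 24.18
tcp_pos: [0.5159, 0.0537, 0.1077]
ee_rot: [[-0.854, 0.52, 0.0], [0.52, 0.854, 0.0], [-0.0, 0.0, -1.0]]
wrist_force: [-0.1, 1.5, -1.7]
gripper_width: 0.156
```

```bash
python3 st.py; bash pic.sh 19
```

```text
24.175 j [ 24.  17. -22.  -0. -51. -55.] rel pin mm [-61.4   3.   -7.8] F ux,uy,z [-0.5  1.4 -1.7] M [ 0.51 -0.09  0.42]
```

View pics/both19.png

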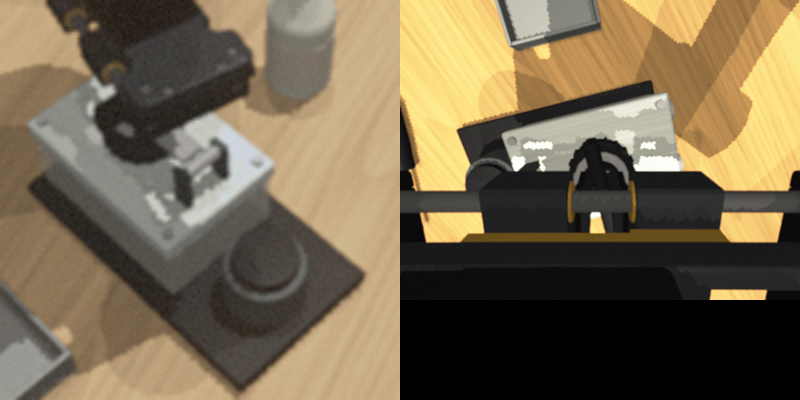

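Call:
move_arm(series=[[[0,0,0,0,0,0,-0.7]]])

```text
time_s: 24.4
tcp_pos: [0.5159, 0.0537, 0.1077]
ee_rot: [[-0.854, 0.52, 0.0], [0.52, 0.854, 0.0], [-0.0, 0.0, -1.0]]
wrist_force: [-0.3, 1.3, -2.1]
gripper_width: 0.153
```

```bash
python3 st.py
```

```text
24.4 j [ 24.  17. -22.  -0. -51. -55.] rel pin mm [-61.4   2.9  -7.8] F ux,uy,z [-0.7  1.2 -2.1] M [ 0.59 -0.12  0.41]
```

Call:
move_arm(series=[[[0,0,0,0,0,1,-0.7],[0,0,0,0,0,0,-0.7]]])

```text
time_s: 24.65
tcp_pos: [0.5159, 0.0537, 0.1077]
ee_rot: [[-0.844, 0.537, 0.0], [0.537, 0.844, 0.0], [-0.0, 0.0, -1.0]]
wrist_force: [0.5, 3.0, -2.3]
gripper_width: 0.155
```

```bash
python3 st.py
```

```text
24.65 j [ 24.  17. -22.  -0. -51. -56.] rel pin mm [-61.4   2.9  -7.8] F ux,uy,z [-0.4  3.  -2.3] M [ 0.82 -0.17  0.56]
```

The moment about z holds at 0.41 N m and rises to 0.56 N m for one more degree, so the cap is on its hard stop. I'll ease back, open and lift off.

Call:
move_arm(series=[[[0,0,0,0,0,-3,-0.7],[0,0,0,0,0,-3,-0.7],[0,0,0,0,0,-1,-0.5],[0,0,0,0,0,0,-0.5],[0,0,0,0,0,0,-0.4],[0,0,-1,0,0,0,-0.4],[0,0,-2,0,0,0,-0.4],[0,0,-4,0,0,0,-0.4],[0,0,-5,0,0,0,-0.4],[0,2,-3,0,0,0,-0.4],[0,3,0,0,0,0,-0.4],[0,0,0,0,0,0,-0.4]]])

```text
time_s: 26.15
tcp_pos: [0.5379, 0.0997, 0.2584]
ee_rot: [[-0.903, 0.429, 0.001], [0.429, 0.903, 0.001], [-0.001, 0.001, -1.0]]
wrist_force: [0.2, -0.3, -1.5]
gripper_width: 0.299
```

```bash
python3 st.py
python3 - <<'E'
from h import *
grab('wrist','w20');grab('scene','s20');grab('top','t20')
a=cv2.imread('pics/w20.png')[0:245,120:420]; a=cv2.resize(cv2.convertScaleAbs(a,alpha=1.5),(440,360),interpolation=3)
b=cv2.imread('pics/s20.png')[130:280,190:340]; b=cv2.resize(b,(360,360),interpolation=3); cv2.imwrite('pics/b20.png',np.hstack([a,b]))
E
```

```text
26.15 j [ 27.  12.  -5.  -0. -73. -53.] rel pin mm [-53.8  53.4 142.9] F ux,uy,z [ 0.3 -0.2 -1.5] M [ 0.07 -0.03 -0.  ]
```

View pics/b20.png

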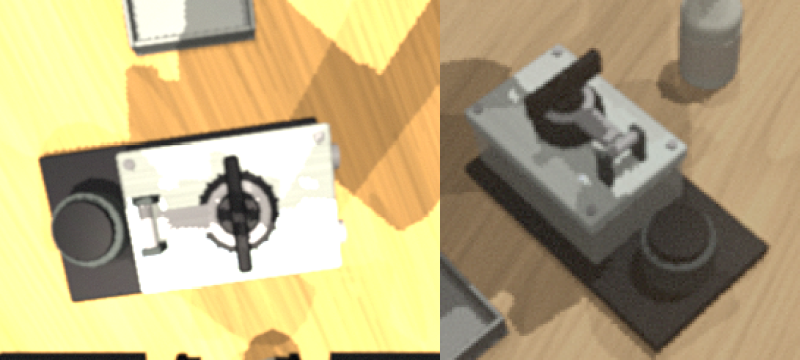

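Run:
```python
from h import *
ux=np.array([.9567,-.2912,0]);uy=np.array([.2912,.9567,0]);pin=np.array([.5738,.033,.1155])
w=lambda x,y:('w20',(120+x*300/440-.5,y*245/360-.5)); s=lambda x,y:('s20',(190+(x-440)/2.4-.5,130+y/2.4-.5))
L=plane(*w(232,158),.146);R=plane(*w(245,270),.146);d=L-R
print('bearing',np.degrees(np.arctan2(d[1],d[0])),np.linalg.norm(d))
print(ray('w20',(280,150))[1])
for n,a,b in [('e1',(232,160),(533,92)),('e2',(245,268),(597,57))]:
    x,e=tri(w(*a),s(*b)); q=x-pin; print(n,e,(q@ux).round(4),(q@uy).round(4),q[2].round(4))
def crop(f,t): 
    im=cv2.imread(f)[215:275,240:335]; cv2.imwrite
    return cv2.resize(cv2.convertScaleAbs(im,alpha=2),None,fx=4,fy=5,interpolation=3)
cv2.imwrite('pics/cmp.png',np.hstack([crop('pics/scene0.png',0),crop('pics/s20.png',0)]))
# sub-pixel shift: ECC on the base end silhouettes
for n,f,g,(y0,y1,x0,x1) in [('scene','scene0','s20',(225,275,255,335)),('top','top0','t20',(178,212,265,340)),('bottle','scene0','s20',(115,160,285,320)),('tray','scene0','s20',(228,292,150,222)),('driver','scene0','s20',(265,330,280,368))]:
    A=cv2.imread(f'pics/{f}.png',0)[y0:y1,x0:x1].astype(np.float32);B=cv2.imread(f'pics/{g}.png',0)[y0:y1,x0:x1].astype(np.float32)
    try: c,W=cv2.findTransformECC(A,B,np.eye(2,3,dtype=np.float32),cv2.MOTION_EUCLIDEAN,(3,200,1e-6)); print(n,round(c,3),W.round(3).tolist())
    except Exception as e: print(n,'fail')
```

```text
bearing -108.65855262147335 0.06740003758815649
[ 0.03443163  0.05826042 -0.99770746]
e1 [np.float64(0.0014696197461148796), np.float64(0.0014696197461147983)] -0.0617 -0.0282 0.0349
e2 [np.float64(0.0004647164140570202), np.float64(0.00046471641405702223)] -0.061 0.0365 0.0211
scene 0.994 [[1.0, 0.0020000000949949026, -0.21699999272823334], [-0.0020000000949949026, 1.0, 0.15299999713897705]]
top 0.825 [[0.9980000257492065, -0.06700000166893005, 2.9179999828338623], [0.06700000166893005, 0.9980000257492065, -2.5420000553131104]]
bottle 0.996 [[1.0, -0.0010000000474974513, 0.01899999938905239], [0.0010000000474974513, 1.0, -0.024000000208616257]]
tray 0.736 [[1.0, -0.007000000216066837, 0.3050000071525574], [0.007000000216066837, 1.0, -0.42399999499320984]]
driver 0.999 [[1.0, -0.0, 0.032999999821186066], [0.0, 1.0, -0.013000000268220901]]
```

View pics/cmp.png

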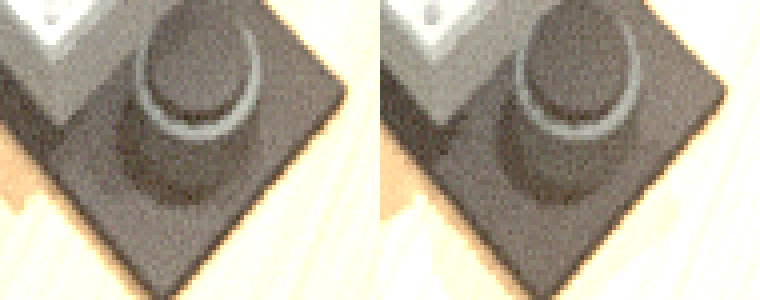

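The base hasn't shifted (0.2 px). The bar bearing of 71° means the cap turned about 212°, or 3.7 rad, which is inside the stated range. The hand is clear, so I'm handing in.

```bash
python3 -c "
from station import r
print(r.finish_job())"
```

```text
the job is handed in; nothing more can be done
None
```

I swung the cap over onto the fill neck, screwed it clockwise until it came up snug, and handed the job in with the hand about 15 cm above the cap and touching nothing. The robot clock stood at about 26 s of the 67 s allowed.

**How it went**
- **Swinging the cap over:** I pushed the strap over with closed fingers, using at most about 6 N along the unit. I then pressed it down to its end stop with about 11 N.
- **Screwing it home:** I turned the cap with the fingers loosely either side of the wing bar. The turning moment jumped from about 0.05 to 0.41 N m, then rose to 0.56 N m with one more degree.

**Last checks**
- **Turn:** the bar's bearing shows the cap turned about 212° (3.7 rad), inside the stated 3.4 to 4.4 rad.
- **Unit, bottle and screwdriver:** the scene camera shows the unit's pump end shifted by only about 0.2 px from the first picture. The bottle and screwdriver did not move.

**What failed or disagreed**
- **First push missed:** the closed fingertips end about 19 mm behind the nominal TCP, so the first push passed over the bar. Nothing moved, and I repeated it 19 mm lower.
- **Neck position:** the wrist and fixed cameras disagreed by about 2 mm on the neck centre, so I used a value in between.
- **Cap height:** my last height measurement was too rough to confirm the seating. The two bar ends came out at 35 and 21 mm above the pin, against about 30 mm expected for the top face. Being home rests on the moment and the turn angle.
- **Unclear image comparisons:** the automatic shift checks for the top view of the unit and for the tray matched poorly, so I did not rely on them. The tray's position was not measured; the arm was not brought near it.

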